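Stack the weighted king and seat its crown on the sprung tang

ROBOT

A 6-joint arm with a two-finger parallel gripper is mounted at the origin on the work surface. World frame = base frame: x ahead of the robot, y to its left, z up, the work surface at z = 0. Lengths are in m, angles in rad, forces in N, time in s.
With the tool pointing down it reaches from about 0.35 to 0.925 m from the base axis. Payload 6.4 kg.
Tool frame: the origin (TCP) lies at the very end of the fingers, on their centre line; the grasp point (between the pads) lies 19 mm behind it; z points along the fingers, y is the direction in which the jaws open and shut (so a half turn about z gives the same grasp; the last joint's range is limited). The gripper opens to 85 mm and grips with 20 to 120 N. Pads are 22 mm wide; open, the fingers measure 114 mm over their backs; the gripper's body (76 mm by 85 mm) begins 54 mm behind the grasp point. The pads swing forward as they close: fully open they stand 13 mm farther back than shut.
Start: joints at [1.042, 0.245, 1.558, -0, 1.339, -0.174], TCP at [0.226, 0.61, 0.231] pointing down, gripper open.
Joint ranges: [-3.13, 3.13], [-1.02, 2.26], [0.13, 2.54], [-0.95, 4.09], [0.21, 2.88], [-2.74, 2.74]. Speed limits (rad/s): [2.57, 2.57, 3.14, 3.14, 3.14, 3.14].

INTERFACE

Orientations are given as a rotation vector (axis times angle).
In Python, from cell import read_state, snapshot, close_job, search_frame, silhouettes gives the robot as it stands.
- The arm moves only by the tool send_rows, never from a script. Its argument "increments" is a list that holds one entry, the list of rows, each a list of 6 numbers: the shift along the tool's x, y, z in mm, then the turn, a rotation vector about the tool's x, y, z in degrees. In form: [[[x, y, z, rx, ry, rz], ...]]. A call has exactly 5 rows; each row is the pose to reach, as a shift and turn from the pose commanded when the call began, along the tool's axes at that moment; what a row does not reach only later rows make up. A row lasts 1/12 s, in which the tool goes at most 41.7 mm and 7.16 degrees, less where a joint would pass 70% of its speed; a pose out of reach is approached as far as the arm can. A call with a gripper value outside its range is refused whole. "hand" is the opening, from 0 (shut) to 1 (fully open), set as the call begins (left out, the last holds). The fingers move at their own pace and stop on an object; "newtons" is the grip in N (left out, the last holds). Time passes only in rows, so rows that repeat a pose let the fingers close, or fill a call up. It gives the time, the measured TCP pose, the force and the opening at its end, in the units of the state.
- read_state(): the state, without advancing time (a new reading comes with each control period).
- snapshot(name): name is "scene" or "top" or "wrist"; returns a dict with "frame" (400x640x3 uint8, blue, green, red), "K" (3x3 intrinsics, pixels), "rvec" (rotation vector, rad) and "tvec" (3), from world to camera coordinates, as OpenCV has them. Camera axes: x right, y down, z forward; pixel columns grow to the right and rows downward; lengths in m; the calibration is good to about 2 mm. The wrist camera is an equidistant fisheye: a pixel r from the principal point sees the ray r / f radians off the axis. A picture is of the moment at which its call begins. There is no depth.
- close_job(): hands the job in, once; it reports no verdict.
Trained networks look in a picture, given as the dict that the camera call returned (one of the last four; its "shot" number tells which), for a name from the list of things; names that differ only in an ending like _2 or _b are one class to them, and where a whole thing is asked for, a point or a joint stands for the part that bears it (a point fixed in the world has none). Each returns a list of dicts, best first, with "p" (0 to 1); they miss things now and then, are a little off and sometimes report something else, mostly with a low value. They report only what shows in the picture. A call takes as long as a camera call.
- search_frame(label, picture): "at" ([column, row] in pixels, amid what is visible of it).
- silhouettes(label, picture): "mask" (400x640 bool, what is visible of it) and "at" ([column, row] in pixels, amid what is visible of it).
The state is a dict: "time_s": time; "joint_positions": joint angles; "joint_vel": joint speeds; "effort": joint torques, N m; "tcp_pos": TCP position; "eef_rot": TCP orientation; "contact_force": force on the tool from outside, world axes, zero at the start; "wrist_torque": the same for the moment, N m; "gripper_width": finger opening in m.
Only numpy, scipy, OpenCV 4.12 (cv2) and the standard library are available. Lean on these libraries where they do the work, as an engineer would, in place of code of your own. Each camera call takes 0.05 s, during which the arm holds its last target.

TASK

Build up the weighted king on the post of the grey jig: the brass weight ring goes on first, fully down on the dark foot, then the green collar on top of it, then the bone crown. The crown only goes home when the slot inside it drops over the brass tang on top of the post, so rest it on the tang, turn it under a light press until you feel it drop, and lower it fully home onto the collar; bone cracks, so never force it. Let go, and leave the other things on the bench where they stand.

Things in the scene. Friction and masses are not known exactly. Their poses are not given: they have to be found in the camera images.
- jig: Fixed grey block 110 x 110 x 22 mm, carrying a dark round wooden foot (radius 30 mm; its top, the seat, is 34 mm above the origin) and an upright steel post (radius 11 mm, chamfered top 87 mm above the origin). Origin: centre of the block's underside on the bench; x along one side of the block, z up along the post.
- tang_top (a point): Top of the brass tang on the post, 97 mm above the jig's origin: an upright flat blade 18 mm long, 5 mm thick. Sprung: sinks from 3 N, stops after 2 mm at 6 N. It does not turn, but its direction is not tracked (this point has the jig's axes): its length is turned from the jig's x axis by 0.35 to 1.7 rad, counter-clockwise seen from above.
- brass_weight: Loose brass ring, outer radius 27 mm, hole radius 13.5 mm, 18 mm high, about 0.24 kg. Origin: centre of its underside; z up.
- jade_collar: Loose green jade-coloured resin ring, outer radius 23 mm, hole radius 13.5 mm, 18 mm high, about 30 g. Origin: centre of its underside; z up.
- crown: Loose bone king crown, about 60 g: plain round skirt of radius 20 mm up to 38 mm, then a dome to 48 mm and a small cross to 63 mm, its 17 mm bar along x. Seen from below: a bore of radius 11.9 mm, 20 mm deep, and above it the slot. Home on the collar, its underside is 70 mm above the jig's origin. Origin: centre of its underside; z up.
- crown_slot (a point): Mouth of the slot in the crown, 20 mm above its underside on its axis. The slot is 8.6 mm wide, 24 mm long, 11 mm deep, and runs along the crown's x axis, as the bar of the cross does; either way round fits. Off the tang, the crown stands 7 mm proud of the collar (5 mm with the tang pushed to its stop); over the tang, it comes down onto the collar.
- queen: Bystander: green jade-coloured resin chess queen, radius 17 mm, 82 mm tall, standing. Origin: centre of its underside.
- canister: Bystander: round tin canister with a screw lid, radius 42 mm, 80 mm tall. Origin: centre of its underside.
- spokeshave: Bystander: steel spokeshave, 270 mm long along its y axis, 24 mm high. Origin: centre of its underside.
- template: Bystander: flat wooden measuring template with a bishop profile, 120 mm along y, about 60 mm wide, 5 mm thick. Origin: its underside, near the middle.
- slug: Bystander: solid brass slug, radius 12 mm, 16 mm high. Origin: centre of its underside.
- rook: Bystander: dark wooden chess rook, radius 16 mm, 50 mm tall. Origin: centre of its underside.
- sanding_block: Bystander: cork sanding block 100 x 60 x 30 mm. Origin: centre of its underside.

How it is judged:
On the way, in this order (a step that is already met when the one before it is completed fails the run):
1. the brass weight lies on the jig's foot, around the post, with neither collar nor crown on the post yet (horizontal distance between brass_weight and jig below 0.004 m and z of brass_weight in the frame of jig below 0.0355 m and angle between brass_weight's own z axis and vertical below 0.06 rad and horizontal distance between each of jade_collar, crown and jig above 0.03 m), for 0.2 s.
2. the green collar lies on the brass weight, around the post, with the crown not on yet (horizontal distance between jade_collar and jig below 0.004 m and z of jade_collar in the frame of jig between 0.05 and 0.0538 m and angle between jade_collar's own z axis and vertical below 0.06 rad and horizontal distance between crown and jig above 0.03 m), for 0.2 s.
At the end, for the whole second after the job is handed in: Brass weight on the foot (within 1.5 mm of fully down), green collar on it (within 2 mm), bone crown over the tang and down on the collar (underside 70 mm above the jig's origin within 2 mm, tilt under 0.06 rad), all within 4 mm of the post's axis, at rest and let go (horizontal distance between each of brass_weight, jade_collar, crown and jig below 0.004 m and z of brass_weight in the frame of jig below 0.0355 m and z of jade_collar in the frame of jig between 0.05 and 0.0538 m and z of crown in the frame of jig between 0.068 and 0.072 m and angle between crown's own z axis and vertical below 0.06 rad and linear speed of crown below 0.02 m/s); the robot touches nothing.
It fails at once if the crown is pressed on the post or tang with more than 30 N (contact force between crown and jig above 30 N).
It fails at once if the crown is pressed on the collar with more than 30 N (contact force between crown and jade_collar above 30 N).
It fails at once if one of the other things on the bench is moved by more than 30 mm (distance of any of queen, canister, spokeshave, template, slug, rook, sanding_block from where it was at the start of the episode above 0.03 m).
It also fails if it takes over 72 s, if anything falls off the work surface, if the arm or the gripper's body presses on something with over 40 N, if the wrist force passes 120 N, or if a joint passes its speed limit or range.

## Working session

There is one attempt and no reset: what is moved stays moved. The work goes in short steps, Python scripts to look and compute and a tool call to move; the robot and the scene stay as the last step left them, time stands still between calls to the robot, and variables do not carry over. Pictures are saved under pics/ and viewed, and the job is handed in when it is done.

Besides the shell and the picture viewer there is one more tool, called after "Request:" as name([rows], argument=value, ...), one row to a line, values as JSON. send_rows: Moves the arm, as the interface text tells. Its arguments: {"type":"object","properties":{"increments":{"type":"array"},"hand":{"type":"number"},"newtons":{"type":"number"}},"required":["increments"]}

```bash
mkdir -p pics; ls; python3 - <<'E'
from cell import *
import cv2
s=read_state(); print({k:s[k] for k in s})
for n in ("scene","top","wrist"):
    d=snapshot(n); cv2.imwrite(f"pics/{n}0.png",d["frame"]); print(n,d["K"],d["rvec"],d["tvec"])
E
```

```text
pics
{'time_s': 0.0, 'joint_positions': array([ 1.04191199e+00,  2.45805464e-01,  1.55903112e+00,  1.94588814e-05,
        1.33866780e+00, -1.74093767e-01]), 'joint_vel': array([ 1.19279033e-05, -2.55673503e-04, -1.29716061e-03, -4.29288154e-04,
       -2.07857978e-03, -9.83459016e-04]), 'effort': array([ 7.83999130e-04, -4.29504812e+01, -3.26133907e+01, -5.66164886e-05,
        5.19242749e-03, -1.18867186e-05]), 'tcp_pos': array([0.22550749, 0.60903558, 0.23017662]), 'eef_rot': array([-5.54272783e-01, -3.09162277e+00,  2.80849824e-03]), 'contact_force': array([ 0.0214917 , -1.0616545 , -0.61333685]), 'wrist_torque': array([-0.07763817,  0.04222939, -0.0026778 ]), 'gripper_width': 0.08541102342193284}
scene [[452.28226027   0.         315.87496153]
 [  0.         452.28226027 201.28621322]
 [  0.           0.           1.        ]] [ 0.86253174  2.51608717 -1.08992525] [ 0.43831183 -0.169839    1.54328578]
top [[370.60797858   0.         324.90531738]
 [  0.         370.60797858 201.50782391]
 [  0.           0.           1.        ]] [ 2.18333097 -2.18524788  0.11802929] [-0.00729137  0.58261086  1.26812815]
wrist [[309.70691629   0.         313.59445635]
 [  0.         309.70691629 197.92057782]
 [  0.           0.           1.        ]] [-2.34659411 -1.63255163 -0.26927156] [-0.64912336 -0.0421287   0.3798865 ]
```

View pics/scene0.png

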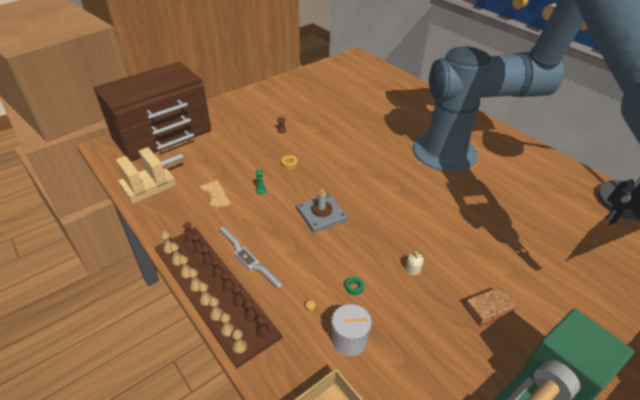

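View pics/top0.png

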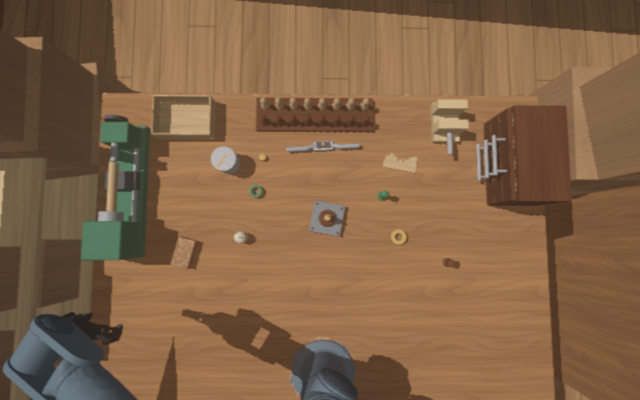

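View pics/wrist0.png

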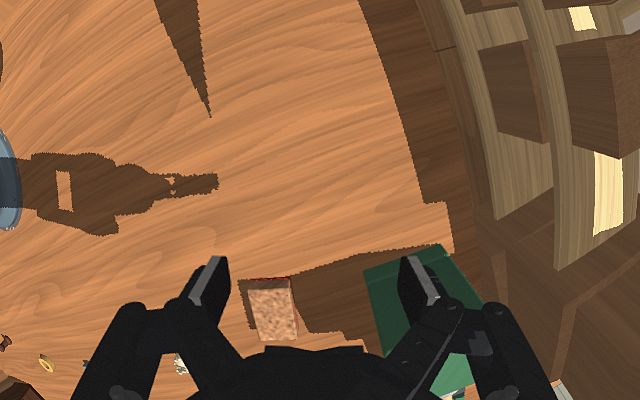

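```bash
cat > h.py <<'E'
import numpy as np, cv2
from scipy.optimize import minimize
from scipy.spatial.transform import Rotation as R
from cell import *
def proj(P,d):
    P=np.asarray(P,float).reshape(-1,3); Rm=cv2.Rodrigues(np.asarray(d["rvec"],float))[0]
    c=P@Rm.T+np.asarray(d["tvec"],float).ravel(); K=d["K"]
    if d.get("fish"):
        r=np.hypot(c[:,0],c[:,1]); th=np.arctan2(r,c[:,2]); s=th/np.maximum(r,1e-9)
        return np.c_[K[0,0]*c[:,0]*s+K[0,2],K[1,1]*c[:,1]*s+K[1,2]]
    return np.c_[K[0,0]*c[:,0]/c[:,2]+K[0,2],K[1,1]*c[:,1]/c[:,2]+K[1,2]]
def ray(px,d):
    K=d["K"]; u=(px[0]-K[0,2])/K[0,0]; v=(px[1]-K[1,2])/K[1,1]
    if d.get("fish"):
        r=np.hypot(u,v); c=np.array([u/r*np.sin(r),v/r*np.sin(r),np.cos(r)]) if r>1e-9 else np.array([0,0,1.])
    else: c=np.array([u,v,1.])
    Rm=cv2.Rodrigues(np.asarray(d["rvec"],float))[0]; t=np.asarray(d["tvec"],float).ravel()
    return -Rm.T@t, Rm.T@c
def at_z(px,d,z):
    o,r=ray(px,d); return o+r*(z-o[2])/r[2]
def snap(n):
    d=snapshot(n); d["fish"]=(n=="wrist"); return d
A=np.linspace(0,2*np.pi,64,endpoint=False)
def circ(x,y,z,r): return np.c_[x+r*np.cos(A),y+r*np.sin(A),np.full(64,z)]
# models: list of (z0,r0..)
MODEL={"brass_weight":[(0,27),(18,27)],"jade_collar":[(0,23),(18,23)],"crown":[(0,20),(38,20),(48,8)]}
HOLE={"brass_weight":(13.5,18),"jade_collar":(13.5,18)}
S=8
def modelmask(name,x,y,z,d,box):
    x0,y0,w,h=box; P=np.vstack([circ(x,y,z+a/1e3,r/1e3) for a,r in MODEL[name]])
    m=np.zeros((h*S,w*S),np.uint8)
    f=lambda p:(((p-[x0,y0]+.5)*S)).astype(np.int32)
    cv2.fillConvexPoly(m,cv2.convexHull(f(proj(P,d))),1)
    if name in HOLE:
        r,H=HOLE[name]; a=np.zeros_like(m);b=np.zeros_like(m)
        cv2.fillConvexPoly(a,f(proj(circ(x,y,z+H/1e3,r/1e3),d)),1)
        cv2.fillConvexPoly(b,f(proj(circ(x,y,z,r/1e3),d)),1)
        m[(a&b)>0]=0
    return m.reshape(h,S,w,S).mean((1,3))
def fit(name,mask,d,x0,z=0):
    ys,xs=np.nonzero(mask); box=(xs.min()-12,ys.min()-12,np.ptp(xs)+25,np.ptp(ys)+25)
    bx,by,w,h=box; M=np.zeros((h,w)); 
    M[ys-by,xs-bx]=1
    f=lambda p:((modelmask(name,p[0]/1e3,p[1]/1e3,z,d,box)-M)**2).sum()
    r=minimize(f,np.array(x0[:2])*1e3,method="Nelder-Mead",options=dict(initial_simplex=np.array([x0[:2],np.array(x0[:2])+[.005,0],np.array(x0[:2])+[0,.005]])*1e3,xatol=.05))
    return r.x/1e3,r.fun/M.sum()
def wp(xy,z=None):
    "world displacement to tool axes"
E
python3 - <<'E'
from h import *
H={"brass_weight":.009,"jade_collar":.009,"crown":.025}
for n in ("scene","top"):
    d=snap(n)
    for o in ["jig","tang_top","brass_weight","jade_collar","crown","queen","canister","spokeshave","template","slug","rook","sanding_block"]:
        rs=silhouettes(o,d)
        if not rs: print(n,o,None); continue
        r=rs[0]; z=H.get(o,.01); p=at_z(r["at"],d,z)
        extra=""
        if o in MODEL: extra=fit(o,r["mask"],d,p)
        print(n,o,len(rs),round(r["p"],2),np.round(r["at"],1),p[:2].round(4),extra)
E
```

```text
scene jig 1 0.61 [323.9 210.8] [ 0.514  -0.0167] 
scene tang_top 1 0.59 [322.  211.1] [ 0.5191 -0.0191] 
scene brass_weight 1 0.55 [287.  162.2] [ 0.4662 -0.2688] (array([ 0.46541488, -0.26611244]), np.float64(0.25011138916015624))
scene jade_collar 2 0.72 [352.7 282.6] [0.6171 0.2263] (array([0.62179694, 0.23476942]), np.float64(0.13575866956751054))
scene crown 1 0.52 [415.1 264.8] [0.4634 0.29  ] (array([0.45777816, 0.28117303]), np.float64(0.07729562697427798))
scene queen 1 0.51 [257.6 179.7] [ 0.5908 -0.2515] 
scene canister 1 0.89 [349.4 329.8] [0.7111 0.3214] 
scene spokeshave 1 0.63 [247.1 261.8] [0.7903 0.0096] 
scene template 1 0.79 [215.6 194.2] [ 0.7275 -0.2714] 
scene slug 2 0.6 [488.4 307.1] [0.4095 0.4784] 
scene rook 1 0.64 [282.5 121.5] [ 0.3408 -0.4738] 
scene sanding_block None
top jig 1 0.83 [326.  217.8] [ 0.5264 -0.0119] 
top tang_top 1 0.79 [324.9 215. ] [ 0.5363 -0.008 ] 
top brass_weight 2 0.49 [391.8 231.9] [ 0.4766 -0.2438] (array([ 0.46111255, -0.26235823]), np.float64(0.13709869384765624))
top jade_collar 1 0.64 [252.7 189.7] [0.6261 0.2472] (array([0.62160981, 0.23845078]), np.float64(0.21935897998595505))
top crown None
top queen 1 0.46 [379.4 194.4] [ 0.6094 -0.2017] 
top canister 1 0.95 [223.  161.6] [0.7264 0.3537] 
top spokeshave 1 0.63 [322.4 150.5] [7.674e-01 6.000e-04] 
top template 2 0.63 [400.8 164.8] [ 0.716  -0.2802] 
top slug None
top rook 1 0.53 [446.5 258.3] [ 0.3839 -0.4345] 
top sanding_block None
```

```bash
cat > p.py <<'E'
import sys
from h import *
def tool(s=None):
    s=s or read_state(); return np.array(s["tcp_pos"]),R.from_rotvec(s["eef_rot"])
def plan(goal,yaw=None,step=41,srot=7,s=None,show=True):
    """print tool-frame total shift/turn from the present measured pose; goal xyz; yaw of tool y (mod pi)"""
    p,r=tool(s); m=r.as_matrix(); y0=np.arctan2(m[1,1],m[0,1])
    if yaw is None: yaw=y0
    dy=(yaw-y0+np.pi/2)%np.pi-np.pi/2
    yw=y0+dy
    # target: z down exactly
    ty=np.array([np.cos(yw),np.sin(yw),0]); tz=np.array([0,0,-1.]); tx=np.cross(ty,tz)
    rt=R.from_matrix(np.c_[tx,ty,tz]); 
    d=np.asarray(goal)-p; rv=np.degrees((r.inv()*rt).as_rotvec()); t=m.T@d*1e3
    n=max(np.linalg.norm(t)/step,np.linalg.norm(rv)/srot)
    print("tool shift",t.round(1),"turn",rv.round(2),"rows>=",round(n,1),"yaw0",round(y0,3))
    return t,rv
if __name__=="__main__":
    s=read_state(); a=[float(v) for v in sys.argv[1:]]
    plan(a[:3],a[3] if len(a)>3 else None)
    print("t",round(s["time_s"],2),"tcp",s["tcp_pos"].round(4),"F",s["contact_force"].round(1),"q",s["joint_positions"].round(2),"w",round(s["gripper_width"],4))
E
python3 p.py 0.45 0.1 0.25 1.4
```

```text
tool shift [-387.2 -399.9  -18.7] turn [  0.    -0.   -10.54] rows>= 13.6 yaw0 1.216
t 1.45 tcp [0.2258 0.6095 0.2313] F [-0.7 -0.5  0.1] q [ 1.04  0.25  1.56  0.    1.34 -0.17] w 0.0857
```

Request:
send_rows([
  [[-28,-29,-1,0,0,-1],[-56,-58,-3,0,0,-2],[-84,-86,-4,0,0,-3],[-112,-115,-6,0,0,-4],[-140,-144,-7,0,0,-5]],
], hand=1)

```text
time_s: 1.87
tcp_pos: [0.3074, 0.4243, 0.2385]
eef_rot: [0.417, 3.113, 0.001]
contact_force: [1.2, -0.2, 0.6]
gripper_width: 0.0853
```

```bash
python3 p.py 0.45 0.1 0.25 1.4
```

```text
tool shift [-222.8 -275.4  -11.5] turn [ 0.03  0.03 -5.45] rows>= 8.6 yaw0 1.305
t 1.87 tcp [0.3074 0.4243 0.2385] F [ 1.2 -0.2  0.6] q [ 0.73 -0.06  1.87 -0.    1.33 -0.58] w 0.0853
```

Request:
send_rows([
  [[-26,-31,-1,0,0,-1],[-51,-62,-3,0,0,-2],[-77,-93,-4,0,0,-3],[-103,-124,-5,0,0,-4],[-129,-155,-7,0,0,-5]],
])

```text
time_s: 2.28
tcp_pos: [0.3908, 0.2405, 0.2455]
eef_rot: [0.281, 3.128, 0.0]
contact_force: [1.4, -0.2, -1.2]
gripper_width: 0.0853
```

Request:
send_rows([
  [[-31,-26,-1,0,0,0],[-61,-52,-2,0,0,0],[-92,-78,-3,0,0,0],[-105,-110,-4,0,0,0],[-105,-110,-4,0,0,0]],
])

```text
time_s: 2.7
tcp_pos: [0.476, 0.1105, 0.2498]
eef_rot: [0.293, 3.127, -0.003]
contact_force: [-0.5, 0.4, -0.3]
gripper_width: 0.0856
```

```bash
python3 - <<'E'
from p import *
d=snap("wrist"); cv2.imwrite("pics/w1.png",d["frame"]); o,r=ray((d["K"][0,2],d["K"][1,2]),d); print(o,r)
plan([.463,-.264,.2])
print(read_state()["tcp_pos"])
E
```

```text
[0.39478457 0.12590112 0.39161546] [ 0.31864945 -0.06172077 -0.94586102]
tool shift [ -57.6 -372.5   49.6] turn [-0.    0.02  0.  ] rows>= 9.3 yaw0 1.385
[0.47503279 0.11273202 0.24952034]
```

View pics/w1.png

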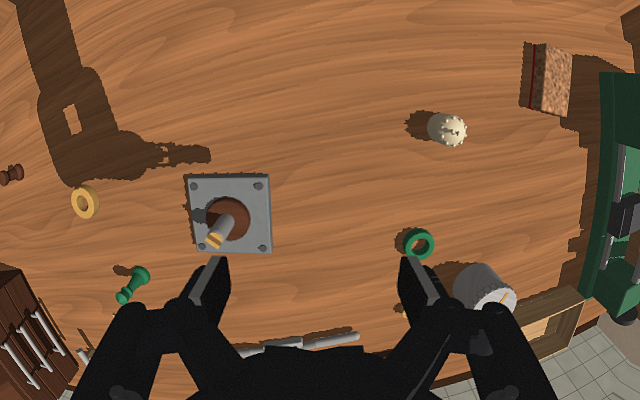

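```bash
python3 - <<'E'
from p import *
d=snap("wrist"); G={"brass_weight":(.463,-.264),"jade_collar":(.622,.236),"crown":(.458,.281)}
for o in G:
    for r in silhouettes(o,d)[:1]: print(o,round(r["p"],2),r["at"],fit(o,r["mask"],d,G[o]),r["mask"].sum())
for o in ["jig"]:
    r=silhouettes(o,d)[0]; print(r["p"],r["at"]); np.save("jm.npy",r["mask"]); 
for px in [(185,176),(270,174),(271,253),(192,247)]: print(at_z(px,d,.022))
for px in [(229,218)]: print(at_z(px,d,.034))
for px in [(215,239)]: print(at_z(px,d,.092))
f=d["frame"].copy(); c,_=cv2.findContours(r["mask"].astype(np.uint8),0,1); cv2.drawContours(f,c,-1,(0,0,255),1)
cv2.imwrite("pics/w1z.png",cv2.resize(f[140:300,140:340],None,fx=4,fy=4,interpolation=2)[:600,:800])
E
```

```text
brass_weight 0.59 [85.8, 202.5] (array([ 0.46038718, -0.26477421]), np.float64(0.03610470527945114)) 747
jade_collar 0.92 [417.0, 240.1] (array([0.62099134, 0.23558718]), np.float64(0.20837223704268293)) 615
crown 0.6 [445.1, 129.8] (array([0.46001052, 0.28419049]), np.float64(0.04620942615327381)) 1008
0.88 [232.6, 212.5]
[ 0.45726703 -0.05514946  0.022     ]
[0.47734928 0.05718788 0.022     ]
[0.58554696 0.03253962 0.022     ]
[ 0.5586919  -0.07935072  0.022     ]
[ 0.52076394 -0.00638788  0.034     ]
[ 0.52188563 -0.00832422  0.092     ]
```

View pics/w1z.png

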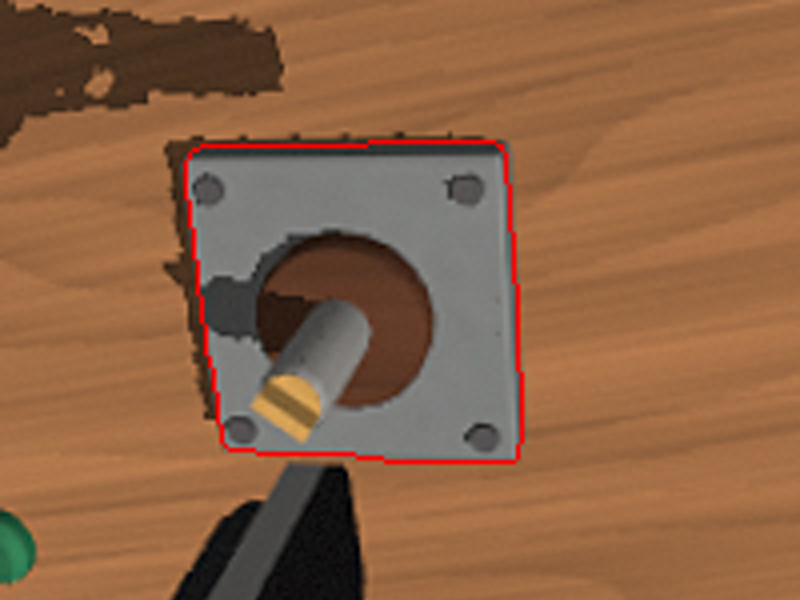

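```bash
python3 p.py 0.461 -0.264 0.13 1.385
```

```text
tool shift [ -55.1 -376.5  119.2] turn [ 0.01 -0.    0.43] rows>= 9.7 yaw0 1.392
t 3.0 tcp [0.4736 0.1163 0.2493] F [ 0.5 -0.3 -0.2] q [ 0.01 -0.16  1.94  0.    1.36 -1.38] w 0.0856
```

Request:
send_rows([
  [[-6,-39,3,0,0,0],[-12,-78,6,0,0,0],[-18,-117,9,0,0,0],[-24,-156,20,0,0,0],[-29,-195,32,0,0,0]],
])

```text
time_s: 3.42
tcp_pos: [0.468, -0.0825, 0.218]
eef_rot: [0.278, 3.126, -0.001]
contact_force: [0.7, 0.6, 0.4]
gripper_width: 0.0855
```

Request:
send_rows([
  [[-6,-36,20,0,0,0],[-11,-72,40,0,0,0],[-17,-108,60,0,0,0],[-22,-144,80,0,0,0],[-26,-181,87,0,0,0]],
])

```text
time_s: 3.83
tcp_pos: [0.4596, -0.2638, 0.1272]
eef_rot: [-0.279, -3.126, -0.005]
contact_force: [0.3, -0.4, 0.3]
gripper_width: 0.0853
```

```bash
python3 - <<'E'
from p import *
d=snap("wrist"); cv2.imwrite("pics/w2.png",d["frame"])
r=silhouettes("brass_weight",d)[0]; p,e=fit("brass_weight",r["mask"],d,(.461,-.264)); print(r["p"],r["at"],p,e)
s=read_state(); plan([*p,.06],1.385); print(s["tcp_pos"])
E
```

```text
0.58 [307.1, 203.6] [ 0.46131103 -0.26559462] 0.12367972006600043
tool shift [-1.   1.7 68.8] turn [ 0.02 -0.11  0.14] rows>= 1.7 yaw0 1.387
[ 0.46009404 -0.26714357  0.1287731 ]
```

View pics/w2.png

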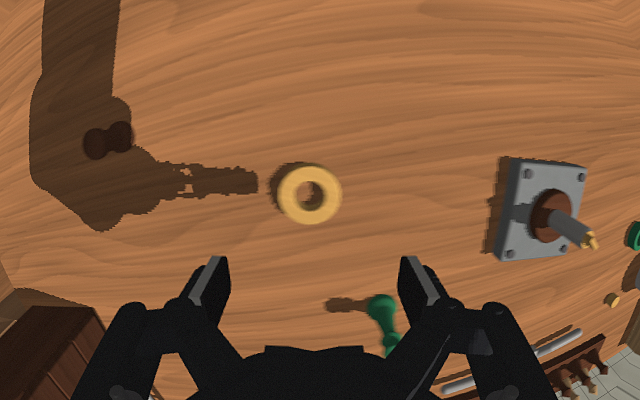

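Request:
send_rows([
  [[-1,0,35,0,0,0],[-1,1,70,0,0,0],[-1,2,100,0,0,0],[-1,2,120,0,0,0],[-1,2,126,0,0,0]],
])

```text
time_s: 4.35
tcp_pos: [0.4605, -0.2593, 0.001]
eef_rot: [-0.279, -3.124, -0.006]
contact_force: [-0.8, 0.1, 0.9]
gripper_width: 0.0854
```

Request:
send_rows([
  [[0,0,0,0,0,0],[0,0,0,0,0,0],[0,0,0,0,0,0],[0,0,0,0,0,0],[0,0,0,0,0,0]],
], hand=0, newtons=30)

```text
time_s: 4.77
tcp_pos: [0.4638, -0.2638, 0.0069]
eef_rot: [0.282, 3.125, -0.004]
contact_force: [-0.5, 2.3, 7.5]
gripper_width: 0.0527
```

Request:
send_rows([
  [[0,0,0,0,0,0],[0,0,0,0,0,0],[0,0,0,0,0,0],[0,0,0,0,0,0],[0,0,0,0,0,0]],
])

```text
time_s: 5.18
tcp_pos: [0.4638, -0.2638, 0.0069]
eef_rot: [0.282, 3.125, -0.004]
contact_force: [-1.1, 1.8, 6.7]
gripper_width: 0.0529
```

```bash
python3 p.py 0.461 -0.2655 0.002 1.385; python3 - <<'E'
from p import *
d=snap("wrist"); cv2.imwrite("pics/w3.png",d["frame"])
E
```

```text
tool shift [ 2.4 -2.1  4.9] turn [-0.11  0.22  0.33] rows>= 0.1 yaw0 1.391
t 5.18 tcp [ 0.4638 -0.2638  0.0069] F [-1.1  1.8  6.7] q [-0.73  0.3   1.96  0.    0.88 -2.12] w 0.0529
```

View pics/w3.png

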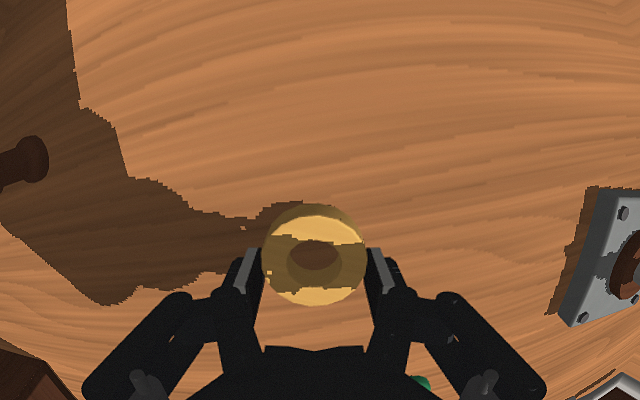

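Request:
send_rows([
  [[0,0,-4,0,0,0],[0,0,-9,0,0,0],[0,0,-9,0,0,7],[0,0,-9,0,0,14],[0,0,-9,0,0,21]],
], hand=1)

```text
time_s: 5.65
tcp_pos: [0.4626, -0.2631, 0.0144]
eef_rot: [0.857, 3.021, -0.001]
contact_force: [0.4, 0.5, -0.5]
gripper_width: 0.0855
```

Request:
send_rows([
  [[0,0,0,0,0,7],[0,0,0,0,0,14],[0,0,0,0,0,21],[0,0,0,0,0,28],[0,0,0,0,0,35]],
])

```text
time_s: 6.07
tcp_pos: [0.4625, -0.263, 0.0142]
eef_rot: [1.726, 2.623, -0.0]
contact_force: [-0.7, -0.6, 1.2]
gripper_width: 0.0855
```

Request:
send_rows([
  [[0,0,0,0,0,7],[0,0,0,0,0,14],[0,0,0,0,0,21],[0,0,0,0,0,28],[0,0,0,0,0,34]],
])

```text
time_s: 6.48
tcp_pos: [0.4625, -0.263, 0.0142]
eef_rot: [2.417, 2.005, 0.0]
contact_force: [0.5, 0.3, -0.4]
gripper_width: 0.0851
```

```bash
python3 p.py 0.461 -0.265 0.011 -0.18
```

```text
tool shift [-2.2 -1.1  3.2] turn [ 0.07  0.04 -0.35] rows>= 0.1 yaw0 -0.186
t 6.48 tcp [ 0.4625 -0.263   0.0142] F [ 0.5  0.3 -0.4] q [-0.73  0.28  1.96  0.    0.89 -0.54] w 0.0851
```

Request:
send_rows([
  [[0,0,3,0,0,0],[0,0,3,0,0,0],[0,0,3,0,0,0],[0,0,3,0,0,0],[0,0,3,0,0,0]],
], hand=0, newtons=40)

```text
time_s: 6.9
tcp_pos: [0.462, -0.2627, 0.011]
eef_rot: [-2.41, -2.015, 0.001]
contact_force: [-3.0, 1.5, 6.3]
gripper_width: 0.0507
```

Request:
send_rows([
  [[0,0,0,0,0,0],[0,0,0,0,0,0],[0,0,0,0,0,0],[0,0,-10,0,0,0],[0,0,-30,0,0,0]],
])

```text
time_s: 7.32
tcp_pos: [0.4601, -0.261, 0.0384]
eef_rot: [-2.406, -2.01, 0.001]
contact_force: [0.0, 0.2, -2.7]
gripper_width: 0.0507
```

```bash
python3 p.py 0.461 -0.265 0.15 -0.18; python3 - <<'E'
from p import *
d=snap("wrist"); cv2.imwrite("pics/w4.png",d["frame"])
E
```

```text
tool shift [  -3.4    1.  -111.6] turn [-0.3  -0.19  0.05] rows>= 2.7 yaw0 -0.179
t 7.32 tcp [ 0.4601 -0.261   0.0384] F [ 0.   0.2 -2.7] q [-0.73  0.24  1.97  0.    0.95 -0.55] w 0.0507
```

View pics/w4.png

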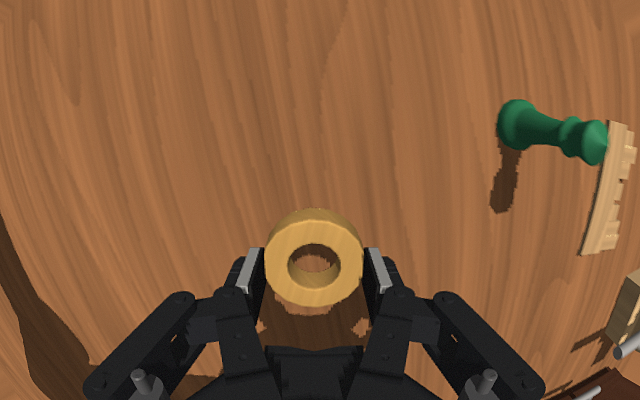

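```bash
cat > ringfit.py <<'E'
from p import *
def pts_ring(c,tilt,ro,ri,H,rt):
    # c: centre of underside in tool frame (mm), tilt rotvec(2) about tool x,y; ring axis up = -z tool
    a=np.c_[np.cos(A),np.sin(A),0*A]; q=R.from_rotvec([tilt[0],tilt[1],0])
    out=[]
    for r,h in ((ro,0),(ro,H),(ri,0),(ri,H)):
        P=a*[r,r,0]-[0,0,h]; out.append((q.apply(P)+c)/1e3)
    return out
def render(c,tilt,g,d,tp,tr,box):
    x0,y0,w,h=box; o=[tr.apply(P)+tp for P in pts_ring(c,tilt,*g,tr)]
    f=lambda P:((proj(P,d)-[x0,y0]+.5)*S).astype(np.int32)
    m=np.zeros((h*S,w*S),np.uint8); cv2.fillConvexPoly(m,cv2.convexHull(f(np.vstack(o[:2]))),1)
    a=np.zeros_like(m); b=np.zeros_like(m); cv2.fillConvexPoly(a,f(o[2]),1); cv2.fillConvexPoly(b,f(o[3]),1); m[(a&b)>0]=0
    return m.reshape(h,S,w,S).mean((1,3))
def fit3d(mask,d,g,c0,tp,tr,tilt=True,ignore=None):
    ys,xs=np.nonzero(mask); bx,by,w,h=box=(xs.min()-10,ys.min()-10,np.ptp(xs)+21,np.ptp(ys)+21)
    M=mask[by:by+h,bx:bx+w].astype(float); W=np.ones_like(M) if ignore is None else 1.-ignore[by:by+h,bx:bx+w]
    f=lambda v:(W*(render(v[:3],v[3:5]/20 if tilt else (0,0),g,d,tp,tr,box)-M)**2).sum()
    v0=np.r_[c0,[0,0]] if tilt else np.array(c0,float)
    sx=np.vstack([v0]+[v0+np.eye(len(v0))[i]*(3 if i<3 else 1.5) for i in range(len(v0))])
    r=minimize(f,v0,method="Nelder-Mead",options=dict(initial_simplex=sx,xatol=.03,fatol=.3,maxiter=600))
    return r.x,r.fun/M.sum(),box
E
python3 - <<'E'
from ringfit import *
d=snap("wrist"); tp,tr=tool()
hsv=cv2.cvtColor(d["frame"],cv2.COLOR_BGR2HSV)
for p in ((315,235),(280,270),(315,215),(315,262),(312,315),(400,100)): print(p,hsv[p[1],p[0]])
r=silhouettes("brass_weight",d)[0]; m=r["mask"]; print(r["p"],r["at"],m.sum())
np.savez("w4.npz",f=d["frame"],m=m,K=d["K"],rvec=d["rvec"],tvec=d["tvec"],tp=tp,tr=tr.as_rotvec())
x,e,_=fit3d(m,d,(27,13.5,18),(0,0,-5),tp,tr); print(x,e)
f=d["frame"].copy(); c,_=cv2.findContours(m.astype(np.uint8),1,1); cv2.drawContours(f,c,-1,(0,0,255),1)
cv2.imwrite("pics/w4z.png",cv2.resize(f[180:330,220:420],None,fx=4,fy=4,interpolation=2))
print(read_state()["time_s"])
E
```

```text
(315, 235) [ 18 150 199]
(280, 270) [ 17 151 204]
(315, 215) [ 18 149 159]
(315, 262) [ 12 149 147]
(312, 315) [ 13 154  68]
(400, 100) [ 12 148 160]
0.66 [306.0, 269.6] 6884
[-3.83931599  0.08906289 17.0782331  -0.15718043 -1.22880316] 0.03032223725305055
7.4667
```

View pics/w4z.png

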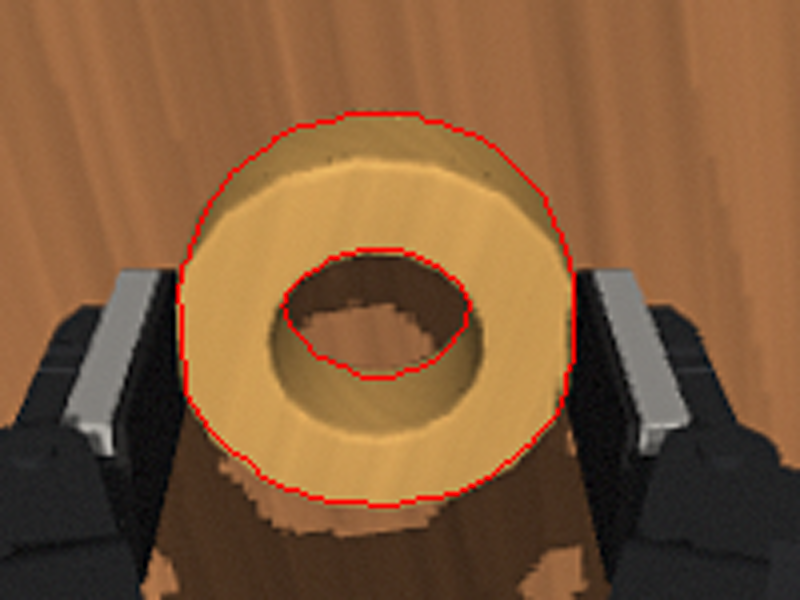

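```bash
python3 - <<'E'
from ringfit import *
z=np.load("w4.npz"); d=dict(K=z["K"],rvec=z["rvec"],tvec=z["tvec"],fish=True); tp=z["tp"];tr=R.from_rotvec(z["tr"])
print(fit3d(z["m"],d,(27,13.5,18),(0,0,10),tp,tr,False)[:2])
for c0 in ((-3,0,8),(0,0,14)): print(fit3d(z["m"],d,(27,13.5,18),c0,tp,tr,True)[:2])
# where TCP and tips project
for q in ([0,0,0],[0,25,0],[0,25,-19],[0,25,5],[0,25,10]): print(q,proj(tr.apply(np.array(q)/1e3)+tp,d))
E
```

```text
(array([-2.8967196 ,  0.02775083, 16.18578346]), np.float64(0.04266219108621441))
(array([-3.83833514, -0.10093209, 17.10158843,  0.09609862, -1.2958324 ]), np.float64(0.030567796475522952))
(array([-3.94211509, -0.16879165, 17.29834498,  0.34492719, -1.23914116]), np.float64(0.030931028358330913))
[0, 0, 0] [[313.80068525 260.26663979]]
[0, 25, 0] [[360.67801328 259.79743205]]
[0, 25, -19] [[365.91445674 279.39973354]]
[0, 25, 5] [[359.45180756 255.25396762]]
[0, 25, 10] [[358.28179514 250.93479527]]
```

```bash
python3 p.py 0.46 -0.262 0.15 -0.18;python3 p.py 0.506 -0.086 0.15 -0.18
```

```text
tool shift [   0.8   -3.  -108.3] turn [0.18 0.11 0.03] rows>= 2.6 yaw0 -0.179
t 7.47 tcp [ 0.4631 -0.2636  0.0418] F [ 0.9 -0.6 -2. ] q [-0.73  0.23  1.96  0.    0.94 -0.55] w 0.0511
tool shift [ 182.2   10.8 -108.6] turn [0.18 0.11 0.03] rows>= 5.2 yaw0 -0.179
t 7.47 tcp [ 0.4631 -0.2636  0.0418] F [ 0.9 -0.6 -2. ] q [-0.73  0.23  1.96  0.    0.94 -0.55] w 0.0511
```

Request:
send_rows([
  [[0,0,-36,0,0,0],[10,1,-70,0,0,0],[40,2,-95,0,0,0],[77,4,-108,0,0,0],[117,7,-108,0,0,0]],
], newtons=60)

```text
time_s: 7.88
tcp_pos: [0.4918, -0.1494, 0.1516]
eef_rot: [2.409, 2.006, 0.004]
contact_force: [1.0, -1.1, -2.1]
gripper_width: 0.0498
```

Request:
send_rows([
  [[35,2,0,0,0,0],[56,3,0,0,0,0],[64,4,0,0,0,0],[65,4,0,0,0,0],[65,4,0,0,0,0]],
])

```text
time_s: 8.3
tcp_pos: [0.5052, -0.0858, 0.1476]
eef_rot: [-2.411, -2.013, 0.002]
contact_force: [0.1, -0.4, -2.8]
gripper_width: 0.0498
```

```bash
python3 - <<'E'
from ringfit import *
s0=tool(); d=snap("wrist"); cv2.imwrite("pics/w5.png",d["frame"]); tp,tr=tool(); print(s0[0],tp)
r=silhouettes("brass_weight",d)[0]
np.savez("w5.npz",f=d["frame"],m=r["mask"],K=d["K"],rvec=d["rvec"],tvec=d["tvec"],tp=tp,tr=tr.as_rotvec())
print(fit3d(r["mask"],d,(27,13.5,18),(0,0,10),tp,tr,False)[:2]); print(fit3d(r["mask"],d,(27,13.5,18),(0,0,10),tp,tr,True)[:2])
cv2.imwrite("pics/w5z.png",cv2.resize(d["frame"][100:300,200:440],None,fx=3,fy=3,interpolation=2))
o,_=ray((d["K"][0,2],d["K"][1,2]),d); print("cam",o, proj([[.5205,-.007,.034],[.5205,-.007,.097]],d))
E
```

```text
[ 0.50519984 -0.08581928  0.14755557] [ 0.50527776 -0.08641847  0.14776476]
(array([-3.18125834,  0.45939604, 17.61114675]), np.float64(0.04892893354585241))
(array([-4.19449624,  0.38775127, 18.66417414,  0.3363488 , -1.30258768]), np.float64(0.03776183532002511))
cam [ 0.52058549 -0.00449032  0.28951027] [[313.88550684  99.44874431]
 [314.03264505 100.43415422]]
```

View pics/w5.png

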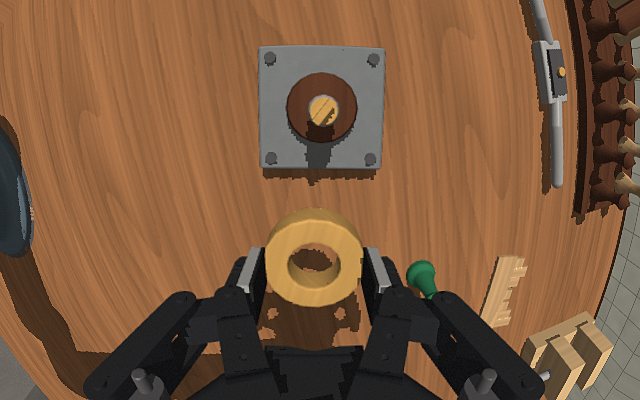

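```bash
python3 - <<'E'
import numpy as np,cv2
f=np.load("w5.npz")["f"]; cv2.imwrite("pics/w5z.png",cv2.resize(f[36:184,240:400],None,fx=5,fy=5,interpolation=cv2.INTER_CUBIC)[:600,:800])
cv2.imwrite("pics/w5y.png",cv2.resize(f[64:148,280:365],None,fx=7,fy=7,interpolation=cv2.INTER_CUBIC))
E
```

```text
(no output)
```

View pics/w5z.png

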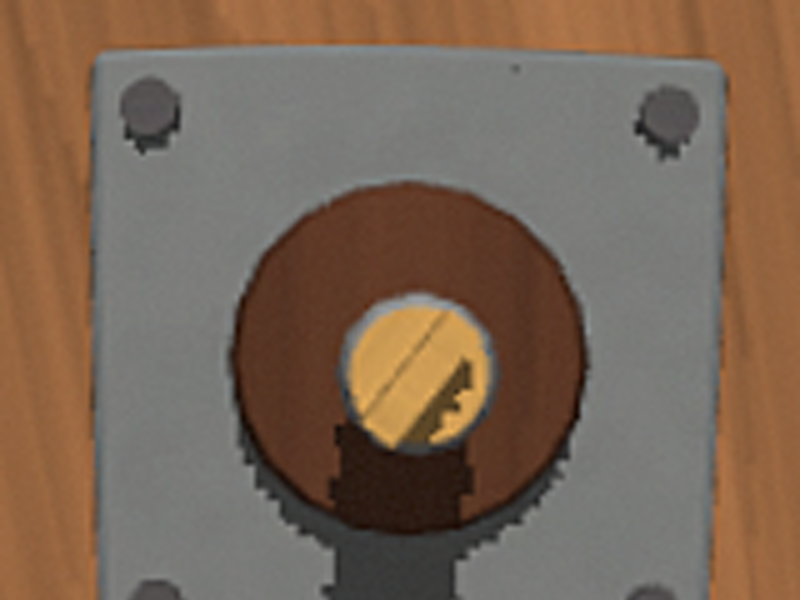

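View pics/w5y.png

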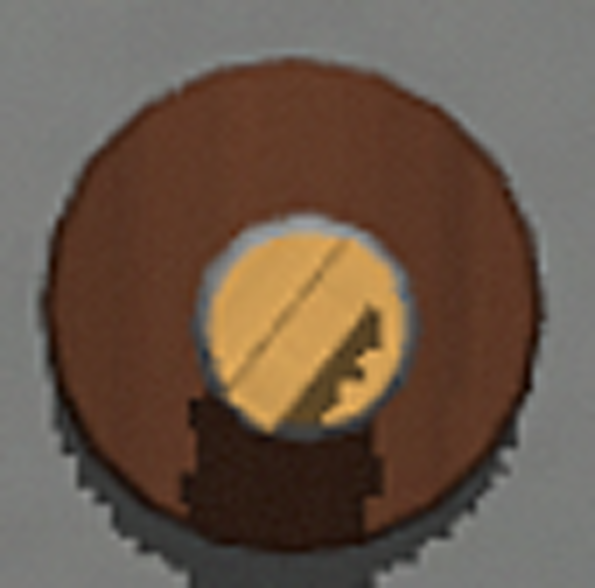

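```bash
cat > jigfit.py <<'E'
from ringfit import *
from scipy.optimize import least_squares
def segs(f,c,rf):
    """grey-block mask region etc. c: guess centre pixel of foot, rf: foot radius px. returns foot contour, cap contour"""
    hsv=cv2.cvtColor(f,cv2.COLOR_BGR2HSV)
    yy,xx=np.mgrid[:400,:640]; near=(xx-c[0])**2+(yy-c[1])**2<(1.35*rf)**2
    sat=(hsv[...,1]>90)&near
    return sat,hsv
E
python3 - <<'E'
from jigfit import *
z=np.load("w5.npz"); f=z["f"]
d=dict(K=z["K"].copy(),rvec=z["rvec"],tvec=z["tvec"],fish=True)
hsv=cv2.cvtColor(f,cv2.COLOR_BGR2HSV)
yy,xx=np.mgrid[:400,:640]
# block mask: low saturation region within box incl. interior
box=(slice(30,190),slice(240,405))
m=(hsv[...,1]<70)&(yy>30)&(yy<190)&(xx>240)&(xx<405)
n,l,st,_=cv2.connectedComponentsWithStats(m.astype(np.uint8)); k=1+st[1:,4].argmax(); m=l==k
c,_=cv2.findContours(m.astype(np.uint8),cv2.RETR_EXTERNAL,1); c=max(c,key=cv2.contourArea); fill=np.zeros((400,640),np.uint8); cv2.drawContours(fill,[c],-1,1,-1)
hole=(fill>0)&(hsv[...,1]>75); n,l,st,ce=cv2.connectedComponentsWithStats(hole.astype(np.uint8)); print(st[1:][st[1:,4]>100],ce[1:][st[1:,4]>100])
v=f.copy(); v[hole]=(0,255,0); cv2.drawContours(v,[c],-1,(0,0,255),1); cv2.imwrite("pics/seg.png",cv2.resize(v[30:190,240:405],None,fx=4,fy=4))
E
```

```text
[[ 286   72   71   71 3722]] [[321.20257926 107.353036  ]]
```

View pics/seg.png

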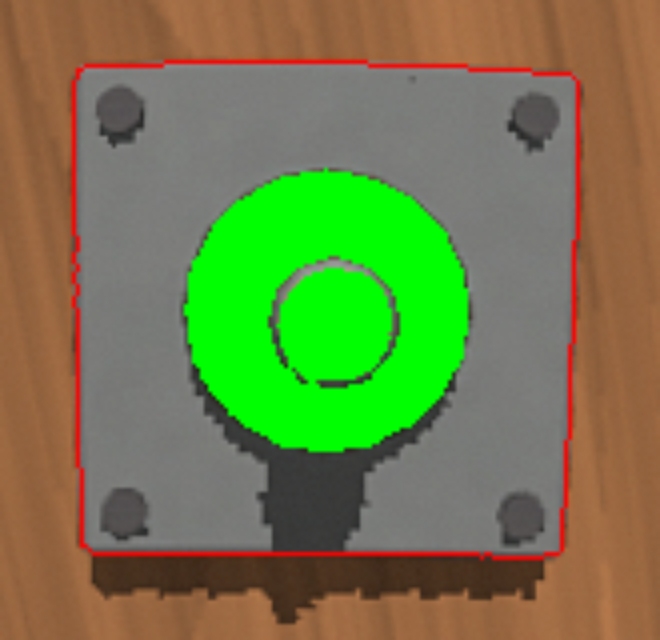

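```bash
cat >> jigfit.py <<'E'
def feat(f,box):
    x0,x1,y0,y1=box; hsv=cv2.cvtColor(f,cv2.COLOR_BGR2HSV); yy,xx=np.mgrid[:400,:640]
    m=(hsv[...,1]<70)&(yy>y0)&(yy<y1)&(xx>x0)&(xx<x1)
    n,l,st,_=cv2.connectedComponentsWithStats(m.astype(np.uint8)); m=l==1+st[1:,4].argmax()
    c,_=cv2.findContours(m.astype(np.uint8),cv2.RETR_EXTERNAL,1); c=max(c,key=cv2.contourArea)
    blk=np.zeros((400,640),np.uint8); cv2.drawContours(blk,[c],-1,1,-1)
    hole=((blk>0)&(hsv[...,1]>75)).astype(np.uint8)
    c,_=cv2.findContours(hole,cv2.RETR_EXTERNAL,1); c=max(c,key=cv2.contourArea); foot=np.zeros_like(blk); cv2.drawContours(foot,[c],-1,1,-1)
    # cap: brass, bright/yellow hue plus rim -> everything in foot that is not brown
    return blk,foot,hsv
def mom(m):
    ys,xs=np.nonzero(m); return np.array([xs.mean(),ys.mean(),np.sqrt(len(xs)),xs.var()**.5,ys.var()**.5,np.cov(xs,ys)[0,1]/20])
def polymom(P):
    P=P.astype(float); M=cv2.moments((P*256).astype(np.int64).astype(np.float32).reshape(-1,1,2)); 
    a=M["m00"]/256**2; sx,sy=M["mu20"]/M["m00"]/256**2,M["mu02"]/M["m00"]/256**2
    return np.array([M["m10"]/M["m00"]/256,M["m01"]/M["m00"]/256,np.sqrt(abs(a)),sx**.5,sy**.5,M["mu11"]/M["m00"]/256**2/20])
def jigpts(x,y,yaw):
    q=np.array([[1,1],[-1,1],[-1,-1],[1,-1]])*.055; t=np.linspace(0,1,12,endpoint=False)[:,None]
    e=np.vstack([q[i]*(1-t)+q[(i+1)%4]*t for i in range(4)]); c,s=np.cos(yaw),np.sin(yaw)
    e=e@np.array([[c,s],[-s,c]])+[x,y]; return e
def modelfeat(v,d,f0,cap_r=.0105):
    x,y,yaw,fs,rx,ry,dz=v; D=dict(d); K=d["K"].copy(); K[0,0]=K[1,1]=f0*fs; D["K"]=K
    q=R.from_rotvec([rx,ry,0])*R.from_rotvec(np.ravel(d["rvec"])); D["rvec"]=q.as_rotvec()
    o,_=ray((300,200),d); o=o+[0,0,dz]; D["tvec"]=-q.apply(o)
    e=jigpts(x,y,yaw); hull=cv2.convexHull(np.vstack([proj(np.c_[e,np.full(len(e),h)],D) for h in (0,.022)]).astype(np.float32))[:,0]
    return np.r_[polymom(hull),polymom(proj(circ(x,y,.034,.03),D))[:3],polymom(proj(circ(x,y,.087,.011),D))[:2]],D
E
python3 - <<'E'
from jigfit import *
z=np.load("w5.npz"); f=z["f"]; d=dict(K=z["K"].copy(),rvec=z["rvec"],tvec=z["tvec"],fish=True); f0=d["K"][0,0]
blk,foot,hsv=feat(f,(240,405,30,190))
cap=((foot>0)&((hsv[...,2]>110)|(hsv[...,1]<80))).astype(np.uint8)
n,l,st,_=cv2.connectedComponentsWithStats(cap); cap=(l==1+st[1:,4].argmax()).astype(np.uint8)
c,_=cv2.findContours(cap,0,1); c=max(c,key=cv2.contourArea); ce,ra=cv2.minEnclosingCircle(c); print("cap",st[1:],ce,ra,cv2.fitEllipse(c))
obs=np.r_[mom(blk),mom(foot)[:3],cv2.fitEllipse(c)[0]]; print(obs.round(2))
np.save("obs5.npy",obs)
for mode in ("xyyaw","f","f+rot","dz","dz+rot","all"):
    free={"xyyaw":[0,1,2],"f":[0,1,2,3],"f+rot":[0,1,2,3,4,5],"dz":[0,1,2,6],"dz+rot":[0,1,2,4,5,6],"all":[0,1,2,3,4,5,6]}[mode]
    base=np.array([.52,-.008,-.2,1,0,0,0.])
    sc=np.array([.01,.01,.1,.03,.02,.02,.01])
    def fn(u):
        v=base.copy(); v[free]+=u*sc[free]; return modelfeat(v,d,f0)[0]-obs
    r=least_squares(fn,np.zeros(len(free)),diff_step=1e-2); v=base.copy(); v[free]+=r.x*sc[free]
    print(mode,v.round(4),"rms",np.sqrt((r.fun**2).mean()).round(3)); print("   ",r.fun.round(2))
E
```

```text
cap [[315  73   1   1   1]
 [307  94  33  33 757]
 [350 128   1   1   1]
 [297 133   1   1   1]
 [343 135   1   1   1]
 [307 139   2   2   2]
 [310 141   1   1   1]] (323.0, 110.46774291992188) 16.58884620666504 ((323.10467529296875, 110.24295806884766), (31.497238159179688, 31.71963119506836), 160.75721740722656)
[3.2057e+02 1.0647e+02 1.2396e+02 3.5940e+01 3.5480e+01 1.6000e-01
 3.2125e+02 1.0739e+02 6.2470e+01 3.2310e+02 1.1024e+02]
xyyaw [ 0.52  -0.008 -0.2    1.     0.     0.     0.   ] rms 5.749
    [-7.08 -5.97  2.26  0.68  0.63 -0.16 -7.75 -6.7   2.16 -9.59 -8.38]
f [ 0.52  -0.008 -0.2    1.     0.     0.     0.   ] rms 5.749
    [-7.08 -5.97  2.26  0.68  0.63 -0.16 -7.75 -6.7   2.16 -9.59 -8.38]
f+rot [ 0.52  -0.008 -0.2    1.     0.     0.     0.   ] rms 5.749
    [-7.08 -5.97  2.26  0.68  0.63 -0.16 -7.75 -6.7   2.16 -9.59 -8.38]
dz [ 0.52  -0.008 -0.2    1.     0.     0.     0.   ] rms 5.749
    [-7.08 -5.97  2.26  0.68  0.63 -0.16 -7.75 -6.7   2.16 -9.59 -8.38]
dz+rot [ 0.52  -0.008 -0.2    1.     0.     0.     0.   ] rms 5.749
    [-7.08 -5.97  2.26  0.68  0.63 -0.16 -7.75 -6.7   2.16 -9.59 -8.38]
all [ 0.52  -0.008 -0.2    1.     0.     0.     0.   ] rms 5.749
    [-7.08 -5.97  2.26  0.68  0.63 -0.16 -7.75 -6.7   2.16 -9.59 -8.38]
```

```bash
cat >> jigfit.py <<'E'
def fitjig(obs,d,free,base=(.52,-.008,-.2,1,0,0,0.),verbose=True,name=""):
    base=np.array(base,float); f0=d["K"][0,0]; sc=np.array([.01,.01,.1,.03,.02,.02,.01])
    def fn(u):
        v=base.copy(); v[free]+=(u-1)*sc[free]; return modelfeat(v,d,f0)[0]-obs
    r=least_squares(fn,np.ones(len(free)),diff_step=2e-2); v=base.copy(); v[free]+=(r.x-1)*sc[free]
    if verbose: print(name,v.round(4),"rms",np.sqrt((r.fun**2).mean()).round(3),"|",r.fun.round(2))
    return v
MODES={"xyyaw":[0,1,2],"f":[0,1,2,3],"f+rot":[0,1,2,3,4,5],"dz":[0,1,2,6],"dz+rot":[0,1,2,4,5,6],"all":[0,1,2,3,4,5,6]}
E
python3 - <<'E'
from jigfit import *
z=np.load("w5.npz"); f=z["f"]; d=dict(K=z["K"].copy(),rvec=z["rvec"],tvec=z["tvec"],fish=True)
obs=np.load("obs5.npy")
for n in MODES: fitjig(obs,d,MODES[n],name=n)
E
```

```text
xyyaw [ 0.5252 -0.0146 -0.0443  1.      0.      0.      0.    ] rms 0.886 | [-0.05  0.08  1.97  0.58  0.56 -0.03 -0.1  -0.06  2.02  0.15  0.09]
f [ 0.5256 -0.0133 -0.3931  0.9814  0.      0.      0.    ] rms 0.313 | [-0.09  0.35 -0.3  -0.08 -0.08 -0.08 -0.1   0.06  0.85  0.15 -0.29]
f+rot [ 0.5247 -0.0146 -0.3326  0.981   0.0064  0.0027  0.    ] rms 0.276 | [ 0.04  0.06 -0.37 -0.09 -0.11 -0.07 -0.04 -0.1   0.81  0.01  0.04]
dz [ 0.5253 -0.0148 -0.046   1.      0.      0.      0.0052] rms 0.256 | [-0.03  0.09 -0.35 -0.09 -0.1  -0.03 -0.1  -0.07  0.74  0.1  -0.01]
dz+rot [ 5.248e-01 -1.490e-02 -3.000e-01  1.000e+00  9.000e-04  1.900e-03
  5.200e-03] rms 0.253 | [ 0.04  0.05 -0.35 -0.09 -0.09 -0.07 -0.05 -0.09  0.73  0.01  0.03]
all [ 0.5265 -0.0182  0.3303  1.2472 -0.0555 -0.0052  0.0727] rms 0.058 | [ 0.05  0.04 -0.05 -0.04  0.08 -0.09 -0.07 -0.05  0.08  0.01  0.01]
```

```bash
python3 p.py 0.5253 -0.0125 0.118 -0.18
```

```text
tool shift [76.6  6.3 29.9] turn [-0.04  0.02 -0.08] rows>= 2.0 yaw0 -0.181
t 8.4 tcp [ 0.5053 -0.0867  0.1479] F [-0.7 -0.2 -2.3] q [-0.39  0.02  1.97 -0.    1.15 -0.21] w 0.05
```

Request:
send_rows([
  [[30,2,0,0,0,0],[60,5,0,0,0,0],[76,6,10,0,0,0],[77,6,28,0,0,0],[77,6,30,0,0,0]],
])

```text
time_s: 8.82
tcp_pos: [0.5235, -0.011, 0.1155]
eef_rot: [-2.409, -2.01, 0.005]
contact_force: [-1.1, -0.2, -3.3]
gripper_width: 0.0502
```

Request:
send_rows([
  [[0,0,0,0,0,0],[0,0,0,0,0,0],[0,0,0,0,0,0],[0,0,0,0,0,0],[0,0,0,0,0,0]],
])

```text
time_s: 9.23
tcp_pos: [0.5258, -0.0116, 0.1191]
eef_rot: [2.412, 2.011, 0.001]
contact_force: [-0.3, -0.4, -1.8]
gripper_width: 0.0497
```

```bash
python3 - <<'E'
from ringfit import *
d=snap("wrist"); tp,tr=tool(); print(tp)
r=silhouettes("brass_weight",d)[0]; print(r["p"])
np.savez("w6.npz",f=d["frame"],m=r["mask"],K=d["K"],rvec=d["rvec"],tvec=d["tvec"],tp=tp,tr=tr.as_rotvec())
print(fit3d(r["mask"],d,(27,13.5,18),(0,0,10),tp,tr,False)[:2])
cv2.imwrite("pics/w6z.png",cv2.resize(d["frame"][170:330,220:420],None,fx=4,fy=4,interpolation=2)[:600,:800])
E
```

```text
[ 0.52562737 -0.01142171  0.11896541]
0.75
(array([-3.23939896,  1.06042106, 16.12965439]), np.float64(0.04494107945594307))
```

View pics/w6z.png

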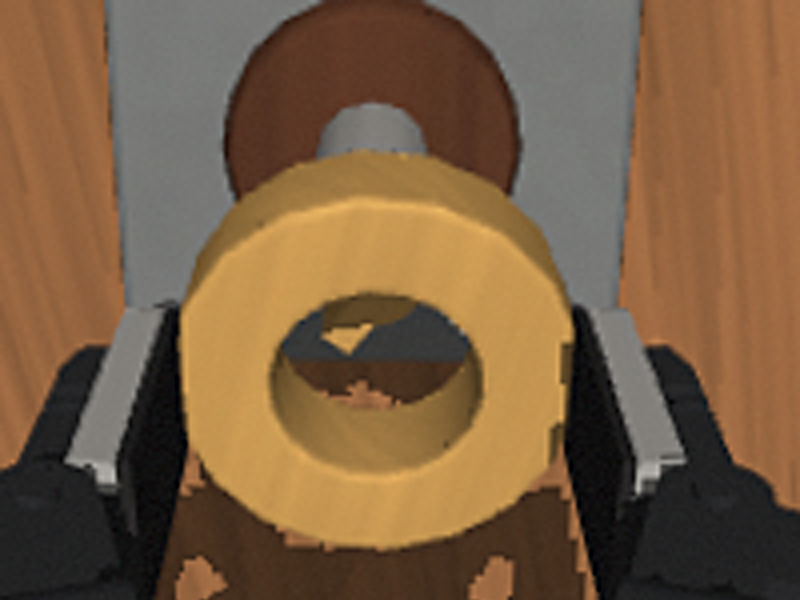

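```bash
cat > ov.py <<'E'
from jigfit import *
def fixcam(d,dz=.005):
    D=dict(d); Rm=cv2.Rodrigues(np.ravel(d["rvec"]).astype(float))[0]; o=-Rm.T@np.ravel(d["tvec"])+[0,0,dz]; D["tvec"]=-Rm@o; return D
def tang(x,y,a,z=.097):
    u=np.array([np.cos(a),np.sin(a)]); w=np.array([-u[1],u[0]]); q=[ [x,y]+s*u*.009+t*w*.0025 for s,t in ((1,1),(-1,1),(-1,-1),(1,-1))]
    return np.c_[q,np.full(4,z)]
def draw(f,d,polys,crop,k,name):
    x0,x1,y0,y1=crop; v=cv2.resize(f[y0:y1,x0:x1],None,fx=k,fy=k,interpolation=2)
    for P,col in polys: cv2.polylines(v,[(((proj(P,d)-[x0,y0]+.5)*k)).astype(np.int32)],True,col,1)
    cv2.imwrite(name,v)
E
python3 - <<'E'
from ov import *
# tang angle & jig yaw from w5
z=np.load("w5.npz"); d=fixcam(dict(K=z["K"],rvec=z["rvec"],tvec=z["tvec"],fish=True))
def ang(a,b,zz): p=at_z(b,d,zz)-at_z(a,d,zz); return np.arctan2(p[1],p[0])
o=np.array([280,64])-.5*0
e1=ang(o+np.array([225,390])/7,o+np.array([345,240])/7,.097); e2=ang(o+np.array([275,430])/7,o+np.array([378,305])/7,.097)
print("tang dir",e1,e2,"jig edges",ang((259,46.4),(384.8,49),.022),ang((260,168),(382,167.5),.022))
draw(z["f"],d,[(circ(.525,-.0148,.034,.03),(255,0,0)),(circ(.525,-.0148,.087,.011),(255,0,255)),(tang(.525,-.0148,(e1+e2)/2),(0,0,255))],(270,375,60,150),7,"pics/ov5.png")
z=np.load("w6.npz"); d=fixcam(dict(K=z["K"],rvec=z["rvec"],tvec=z["tvec"],fish=True)); tp=z["tp"];tr=R.from_rotvec(z["tr"])
x,e,_=fit3d(z["m"],d,(27,13.5,18),(0,0,10),tp,tr,False); print(x,e)
P=pts_ring(x,(0,0),27,13.5,18,tr); P=[tr.apply(p)+tp for p in P]; print("ring apparent",P[0].mean(0))
draw(z["f"],d,[(circ(.525,-.0148,.034,.03),(255,0,0)),(circ(.525,-.0148,.087,.011),(255,0,255)),(tang(.525,-.0148,(e1+e2)/2),(0,0,255))]+[(p,(0,255,0)) for p in P],(220,420,170,320),4,"pics/ov6.png")
E
```

```text
tang dir 0.7266023423524021 0.714484404626885 jig edges -0.1927905330511013 -0.17425732938910332
[-3.26718089  1.07160964 11.09434698] 0.04483904473145734
ring apparent [ 0.52610635 -0.0148315   0.10787256]
```

View pics/ov5.png

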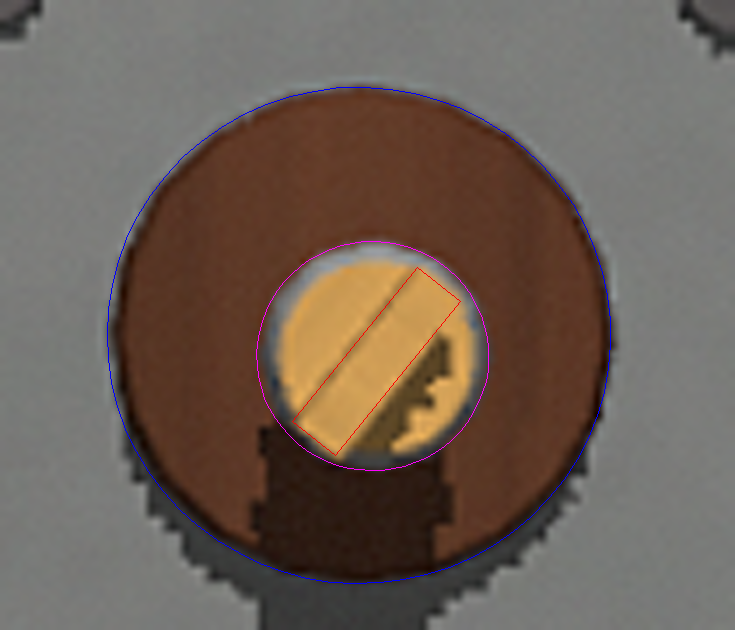

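View pics/ov6.png

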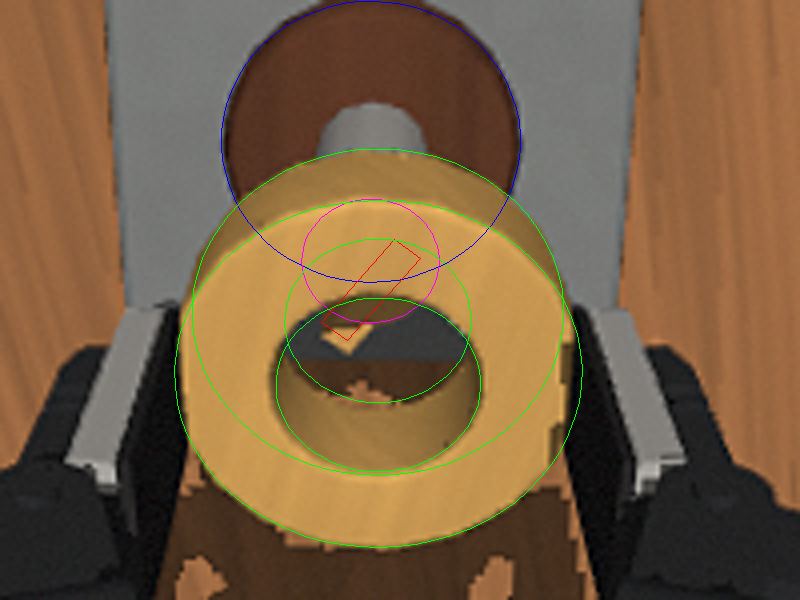

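Request:
send_rows([
  [[0,-1,4,0,0,0],[0,-1,10,0,0,0],[0,-1,16,0,0,0],[0,-1,22,0,0,0],[0,-1,26,0,0,0]],
])

```text
time_s: 9.75
tcp_pos: [0.5239, -0.011, 0.0912]
eef_rot: [-2.412, -2.013, 0.002]
contact_force: [-0.2, -1.9, -1.5]
gripper_width: 0.0495
```

```bash
python3 p.py 0.525 -0.0115 0.06 -0.18
```

```text
tool shift [-0.3  1.2 31.2] turn [-0.05  0.04  0.  ] rows>= 0.8 yaw0 -0.18
t 9.75 tcp [ 0.5239 -0.011   0.0912] F [-0.2 -1.9 -1.5] q [-0.24  0.13  1.97 -0.    1.04 -0.06] w 0.0495
```

Request:
send_rows([
  [[0,0,7,0,0,0],[0,0,14,0,0,0],[0,0,21,0,0,0],[0,0,28,0,0,0],[0,0,34,0,0,0]],
])

```text
time_s: 10.17
tcp_pos: [0.5245, -0.0111, 0.0577]
eef_rot: [2.412, 2.012, -0.0]
contact_force: [0.5, -2.6, -0.6]
gripper_width: 0.0498
```

```bash
python3 p.py 0.525 -0.0115 0.045 -0.18
```

```text
tool shift [-0.3  0.6 12.7] turn [ 0.02  0.03 -0.01] rows>= 0.3 yaw0 -0.18
t 10.17 tcp [ 0.5245 -0.0111  0.0577] F [ 0.5 -2.6 -0.6] q [-0.24  0.19  1.98 -0.    0.97 -0.06] w 0.0498
```

Request:
send_rows([
  [[-1,0,3,0,0,0],[-1,0,6,0,0,0],[-1,0,8,0,0,0],[-1,0,10,0,0,0],[-1,0,12,0,0,0]],
])

```text
time_s: 10.58
tcp_pos: [0.524, -0.0116, 0.0461]
eef_rot: [-2.412, -2.012, -0.0]
contact_force: [-0.7, -0.6, -2.3]
gripper_width: 0.0497
```

Request:
send_rows([
  [[0,0,1,0,0,0],[0,0,1,0,0,0],[0,0,2,0,0,0],[0,0,2,0,0,0],[0,0,2,0,0,0]],
])

```text
time_s: 11.0
tcp_pos: [0.5243, -0.0118, 0.0452]
eef_rot: [-2.412, -2.012, 0.0]
contact_force: [-4.5, 0.3, 4.8]
gripper_width: 0.0497
```

Request:
send_rows([
  [[0,0,-1,0,0,0],[0,0,-1,0,0,0],[0,0,-1,0,0,0],[0,0,-10,0,0,0],[0,0,-35,0,0,0]],
], hand=1)

```text
time_s: 11.42
tcp_pos: [0.5214, -0.0112, 0.0768]
eef_rot: [-2.408, -2.009, 0.007]
contact_force: [-0.2, 0.9, 0.1]
gripper_width: 0.0856
```

Request:
send_rows([
  [[0,0,-35,0,0,0],[0,0,-65,0,0,0],[0,0,-75,0,0,0],[0,0,-75,0,0,0],[0,0,-75,0,0,0]],
])

```text
time_s: 11.83
tcp_pos: [0.5241, -0.0118, 0.1544]
eef_rot: [2.412, 2.012, 0.001]
contact_force: [-0.5, -0.5, -0.5]
gripper_width: 0.0857
```

```bash
python3 - <<'E'
from p import *
d=snap("wrist"); cv2.imwrite("pics/w7.png",d["frame"]); 
np.savez("w7.npz",f=d["frame"],K=d["K"],rvec=d["rvec"],tvec=d["tvec"])
plan([.61,.216,.17],-.18); plan([.61,.216,.17],1.39)
print(read_state()["joint_positions"],read_state()["tcp_pos"])
E
```

```text
tool shift [239.5  44.5 -17. ] turn [-0.12 -0.01 -0.02] rows>= 6.0 yaw0 -0.18
tool shift [239.5  44.5 -17. ] turn [ -0.09  -0.1  -89.97] rows>= 12.9 yaw0 -0.18
[-2.39002736e-01  3.66931551e-02  1.94074888e+00 -2.82806818e-05
  1.16620690e+00 -5.87195606e-02] [ 0.52323553 -0.01160401  0.15303847]
```

View pics/w7.png

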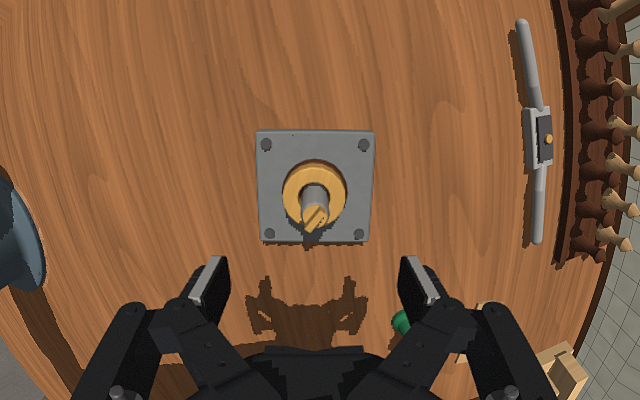

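Request:
send_rows([
  [[38,8,-2,0,0,0],[77,15,-3,0,0,0],[115,23,-4,0,0,0],[153,31,-4,0,0,0],[192,38,-4,0,0,0]],
])

```text
time_s: 12.3
tcp_pos: [0.595, 0.1718, 0.1554]
eef_rot: [-2.411, -2.01, 0.006]
contact_force: [0.6, -0.4, 0.2]
gripper_width: 0.0851
```

```bash
python3 p.py .621 .236 .13 -.18
```

```text
tool shift [67.9 14.2 25.3] turn [-0.24  0.08 -0.04] rows>= 1.8 yaw0 -0.181
t 12.3 tcp [0.595  0.1718 0.1554] F [ 0.6 -0.4  0.2] q [ 0.1   0.25  1.69 -0.    1.2   0.28] w 0.0851
```

Request:
send_rows([
  [[30,6,10,0,0,0],[55,12,20,0,0,0],[66,14,25,0,0,0],[66,14,25,0,0,0],[66,14,25,0,0,0]],
])

```text
time_s: 12.72
tcp_pos: [0.6203, 0.2321, 0.1312]
eef_rot: [-2.411, -2.012, 0.006]
contact_force: [-0.5, -1.1, 0.7]
gripper_width: 0.085
```

```bash
python3 - <<'E'
from ringfit import *
from ov import fixcam
d=fixcam(snap("wrist")); cv2.imwrite("pics/w8.png",d["frame"])
r=silhouettes("jade_collar",d)[0]; p,e=fit("jade_collar",r["mask"],d,(.621,.236)); print(r["p"],r["at"],p,e)
s=read_state(); plan([*p,.012],-.18); print(s["tcp_pos"])
E
```

```text
0.88 [307.5, 198.3] [0.62072419 0.23495238] 0.03328690438900354
tool shift [  3.6  -1.  121. ] turn [-0.04  0.04 -0.09] rows>= 3.0 yaw0 -0.182
[0.62115224 0.23133475 0.13302303]
```

View pics/w8.png

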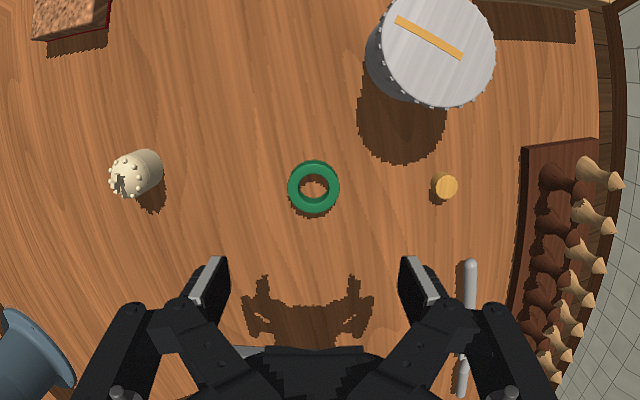

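Request:
send_rows([
  [[2,0,35,0,0,0],[5,-1,70,0,0,0],[5,-1,100,0,0,0],[5,-1,115,0,0,0],[5,-1,119,0,0,0]],
])

```text
time_s: 13.23
tcp_pos: [0.6191, 0.2361, 0.0112]
eef_rot: [-2.412, -2.009, 0.008]
contact_force: [-0.5, -0.5, 0.3]
gripper_width: 0.0854
```

Request:
send_rows([
  [[0,0,0,0,0,0],[0,0,0,0,0,0],[0,0,0,0,0,0],[0,0,0,0,0,0],[0,0,0,0,0,0]],
], hand=0, newtons=20)

```text
time_s: 13.65
tcp_pos: [0.6228, 0.2385, 0.0179]
eef_rot: [2.412, 2.012, 0.004]
contact_force: [-4.8, 0.4, 12.6]
gripper_width: 0.0258
```

Request:
send_rows([
  [[0,0,0,0,0,0],[0,0,0,0,0,0],[0,0,0,0,0,0],[0,0,0,0,0,0],[0,0,0,0,0,0]],
])

```text
time_s: 14.07
tcp_pos: [0.621, 0.2377, 0.0141]
eef_rot: [-2.412, -2.012, 0.001]
contact_force: [0.3, -0.3, 0.8]
gripper_width: -0.0
```

```bash
python3 - <<'E'
from ringfit import *
d=snap("wrist"); cv2.imwrite("pics/w9.png",d["frame"])
E
```

```text
(no output)
```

View pics/w9.png

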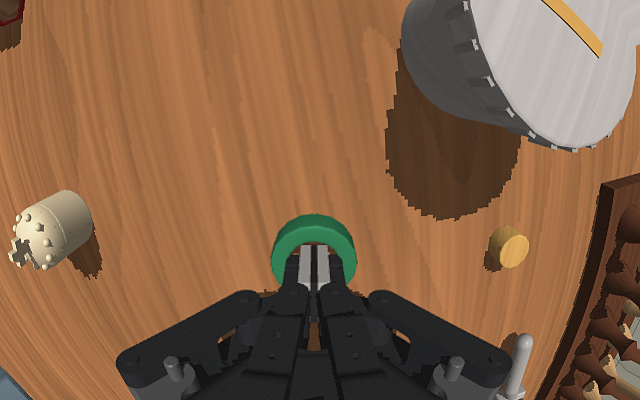

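Request:
send_rows([
  [[0,0,-10,0,0,0],[0,0,-30,0,0,0],[0,0,-50,0,0,0],[0,0,-50,0,0,0],[0,0,-50,0,0,0]],
])

```text
time_s: 14.53
tcp_pos: [0.6223, 0.238, 0.0659]
eef_rot: [2.411, 2.012, 0.004]
contact_force: [-1.1, 0.1, -0.7]
gripper_width: 0.0002
```

Request:
send_rows([
  [[0,0,0,0,0,0],[0,0,0,0,0,0],[0,0,0,0,0,0],[0,0,0,0,0,0],[0,0,0,0,0,0]],
], hand=1)

```text
time_s: 14.95
tcp_pos: [0.621, 0.2377, 0.0635]
eef_rot: [-2.412, -2.012, 0.002]
contact_force: [0.3, -1.2, 0.4]
gripper_width: 0.0605
```

```bash
python3 - <<'E'
from ringfit import *
from ov import fixcam
d=fixcam(snap("wrist")); cv2.imwrite("pics/w10.png",d["frame"])
r=silhouettes("jade_collar",d)[0]; p,e=fit("jade_collar",r["mask"],d,(.621,.236)); print(r["p"],r["at"],p,e)
s=read_state(); plan([*p,.0],-.18); print(s["tcp_pos"])
E
```

```text
0.79 [311.5, 233.4] [0.62062259 0.2349314 ] 0.0841271142366136
tool shift [-2.9 -0.1 63.9] turn [-0.03  0.01 -0.02] rows>= 1.6 yaw0 -0.18
[0.62127962 0.23776718 0.06392663]
```

View pics/w10.png

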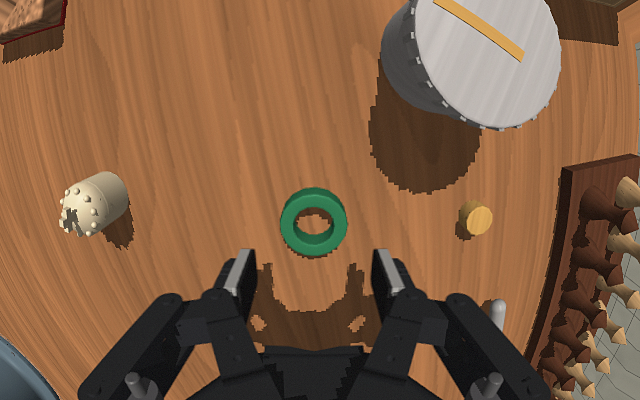

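Request:
send_rows([
  [[-1,0,25,0,0,0],[-1,0,48,0,0,0],[-1,0,60,0,0,0],[-1,0,65,0,0,0],[-1,0,65,0,0,0]],
])

```text
time_s: 15.47
tcp_pos: [0.6203, 0.2366, -0.0022]
eef_rot: [-2.411, -2.012, 0.004]
contact_force: [0.3, 0.7, 0.2]
gripper_width: 0.0856
```

Request:
send_rows([
  [[0,0,0,0,0,0],[0,0,0,0,0,0],[0,0,0,0,0,0],[0,0,0,0,0,0],[0,0,0,0,0,0]],
], hand=0, newtons=20)

```text
time_s: 15.88
tcp_pos: [0.6224, 0.2371, 0.001]
eef_rot: [2.411, 2.012, 0.003]
contact_force: [-1.6, -0.9, 6.2]
gripper_width: 0.0456
```

Request:
send_rows([
  [[0,0,0,0,0,0],[0,0,0,0,0,0],[0,0,0,0,0,0],[0,0,0,0,0,0],[0,0,0,0,0,0]],
])

```text
time_s: 16.3
tcp_pos: [0.6224, 0.2371, 0.001]
eef_rot: [2.411, 2.012, 0.003]
contact_force: [-0.9, 0.2, 5.7]
gripper_width: 0.0456
```

Request:
send_rows([
  [[0,0,0,0,0,0],[0,0,0,0,0,0],[0,0,0,0,0,-7],[0,0,0,0,0,-14],[0,0,0,0,0,-21]],
], hand=1)

```text
time_s: 16.72
tcp_pos: [0.6208, 0.2367, -0.0012]
eef_rot: [-1.998, -2.424, 0.001]
contact_force: [-0.3, -0.0, 0.6]
gripper_width: 0.0849
```

Request:
send_rows([
  [[0,0,0,0,0,-7],[0,0,0,0,0,-14],[0,0,0,0,0,-21],[0,0,0,0,0,-28],[0,0,0,0,0,-35]],
])

```text
time_s: 17.13
tcp_pos: [0.6209, 0.2367, -0.0012]
eef_rot: [-1.176, -2.912, 0.001]
contact_force: [0.1, -1.0, 0.7]
gripper_width: 0.0858
```

Request:
send_rows([
  [[0,0,0,0,0,-7],[0,0,0,0,0,-14],[0,0,0,0,0,-21],[0,0,0,0,0,-28],[0,0,0,0,0,-34]],
])

```text
time_s: 17.55
tcp_pos: [0.6209, 0.2367, -0.0012]
eef_rot: [-0.274, -3.129, 0.0]
contact_force: [-0.4, 0.4, 1.3]
gripper_width: 0.0859
```

Request:
send_rows([
  [[0,0,0,0,0,0],[0,0,0,0,0,0],[0,0,0,0,0,0],[0,0,0,0,0,0],[0,0,0,0,0,0]],
], hand=0, newtons=25)

```text
time_s: 17.97
tcp_pos: [0.6214, 0.2368, -0.0006]
eef_rot: [0.284, 3.128, 0.0]
contact_force: [0.2, -0.1, 1.7]
gripper_width: 0.0447
```

Request:
send_rows([
  [[0,0,0,0,0,0],[0,0,0,0,0,0],[0,0,0,0,0,0],[0,0,0,0,0,0],[0,0,0,0,0,0]],
])

```text
time_s: 18.38
tcp_pos: [0.6214, 0.2368, -0.0006]
eef_rot: [0.283, 3.129, 0.0]
contact_force: [-0.1, -0.4, 0.2]
gripper_width: 0.0447
```

Request:
send_rows([
  [[0,0,-20,0,0,0],[0,0,-60,0,0,0],[0,0,-100,0,0,0],[0,0,-130,0,0,0],[0,0,-150,0,0,0]],
], newtons=35)

```text
time_s: 18.8
tcp_pos: [0.6227, 0.2371, 0.1536]
eef_rot: [0.282, 3.124, 0.002]
contact_force: [0.6, 0.1, 0.0]
gripper_width: 0.0446
```

```bash
python3 p.py .526 .068 .16 1.385
```

```text
tool shift [  64.8 -183.7   -7. ] turn [0.11 0.28 0.31] rows>= 4.8 yaw0 1.39
t 18.8 tcp [0.6227 0.2371 0.1536] F [0.6 0.1 0. ] q [ 0.19  0.35  1.57  0.    1.21 -1.2 ] w 0.0446
```

Request:
send_rows([
  [[-5,-40,0,0,0,0],[-10,-80,0,0,0,0],[-14,-120,0,0,0,0],[-18,-160,0,0,0,0],[-23,-200,0,0,0,0]],
])

```text
time_s: 19.22
tcp_pos: [0.6072, 0.0344, 0.1491]
eef_rot: [-0.282, -3.128, -0.0]
contact_force: [1.2, 0.1, -1.1]
gripper_width: 0.0448
```

Request:
send_rows([
  [[-4,-35,0,0,0,0],[-7,-58,0,0,0,0],[-7,-64,0,0,0,0],[-7,-65,0,0,0,0],[-7,-65,0,0,0,0]],
])

```text
time_s: 19.63
tcp_pos: [0.603, -0.0289, 0.149]
eef_rot: [-0.283, -3.128, -0.001]
contact_force: [-0.5, 1.2, -0.7]
gripper_width: 0.0441
```

```bash
python3 - <<'E'
from ov import *
d=snap("wrist"); tp,tr=tool(); print(tp); f=d["frame"]; cv2.imwrite("pics/w11.png",f)
r=silhouettes("jade_collar",d)[0]; print(r["p"])
np.savez("w11.npz",f=f,m=r["mask"],K=d["K"],rvec=d["rvec"],tvec=d["tvec"],tp=tp,tr=tr.as_rotvec())
for t in (False,True): print("collar",fit3d(r["mask"],d,(23,13.5,18),(0,0,5),tp,tr,t)[:2])
print(read_state()["time_s"],read_state()["tcp_pos"])
E
```

```text
[ 0.6031158  -0.0282393   0.14905241]
0.91
collar (array([-4.08879264, -0.92952629,  3.78361549]), np.float64(0.04482483058867038))
collar (array([-4.33898211, -1.53947629,  4.03475652,  2.56305606,  0.07449184]), np.float64(0.07007987383886617))
19.7333 [ 0.6031925  -0.02791549  0.14912329]
```

View pics/w11.png

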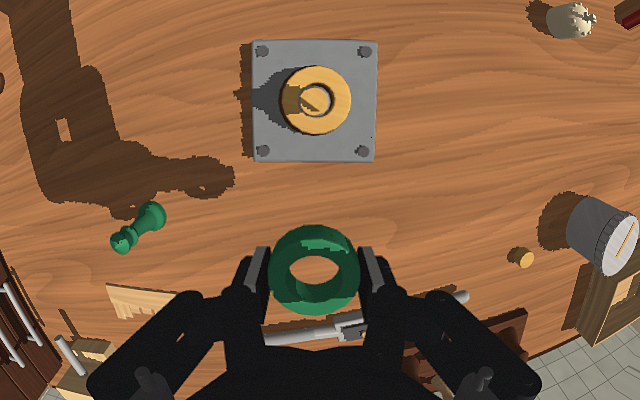

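```bash
python3 - <<'E'
from ov import *
z=np.load("w11.npz"); f=z["f"]; d=dict(K=z["K"].copy(),rvec=z["rvec"],tvec=z["tvec"],fish=True)
blk,foot,hsv=feat(f,(245,385,30,172))
x0,x1,y0,y1=240,390,30,175
v=f.copy(); c,_=cv2.findContours(blk,0,1); cv2.drawContours(v,c,-1,(0,0,255),1)
cv2.imwrite("pics/s11.png",cv2.resize(v[y0:y1,x0:x1],None,fx=4,fy=4,interpolation=2))
cv2.imwrite("pics/s11z.png",cv2.resize(f[60:140,275:355],None,fx=7,fy=7,interpolation=2))
print(mom(blk))
E
```

```text
[3.13529215e+02 9.98408227e+01 1.23555655e+02 3.59549002e+01
 3.52574734e+01 2.67376124e-02]
```

View pics/s11.png

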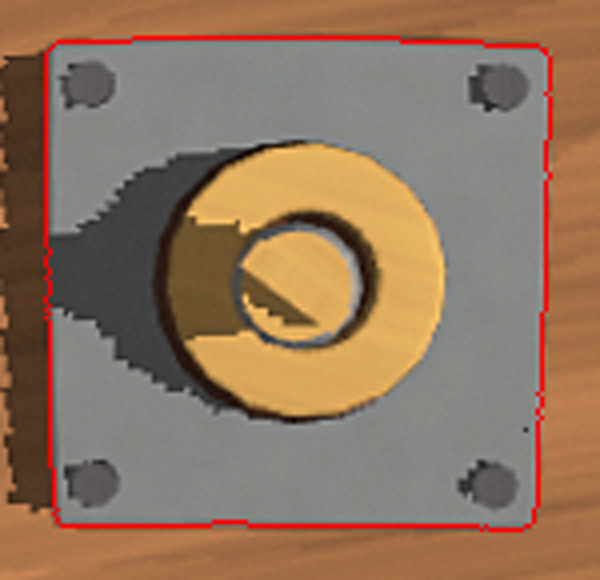

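View pics/s11z.png

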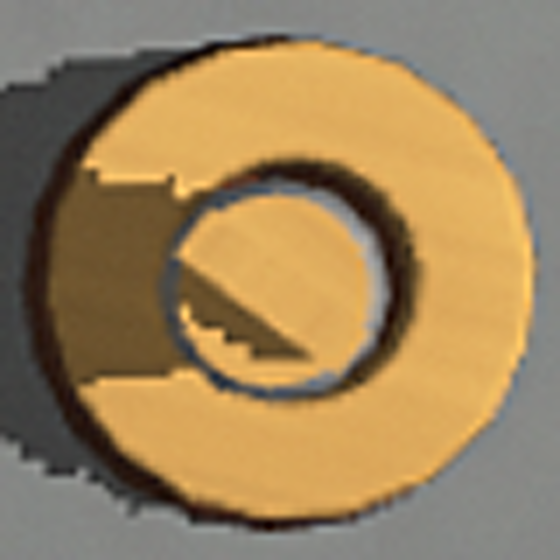

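```bash
cat > joint.py <<'E'
from ov import *
def movcam(d,tr,c,rot=(0,0)):
    D=dict(d); q=R.from_rotvec([rot[0],rot[1],0])*R.from_rotvec(np.ravel(d["rvec"])); Rm0=cv2.Rodrigues(np.ravel(d["rvec"]).astype(float))[0]
    o=-Rm0.T@np.ravel(d["tvec"])+tr.apply(np.array(c)); D["rvec"]=q.as_rotvec(); D["tvec"]=-q.apply(o); return D
def load(n):
    z=np.load(n); return dict(K=z["K"],rvec=z["rvec"],tvec=z["tvec"],fish=True),R.from_rotvec(z["tr"]),z["tp"],z
if __name__=="__main__":
    d5,t5,p5,_=load("w5.npz"); d11,t11,p11,_=load("w11.npz"); o5=np.load("obs5.npy")
    obs5=np.r_[o5[:3],o5[6:9],o5[9:11]]; obs11=np.r_[313.53,99.84,123.56,313.9,100.86]
    w=np.r_[1,1,.3,1,1,.3,1,1, 1,1,.3,1,1]
    def model(x,y,D,foot):
        e=jigpts(x,y,-.183); hull=cv2.convexHull(np.vstack([proj(np.c_[e,np.full(len(e),h)],D) for h in (0,.022)]).astype(np.float32))[:,0]
        out=[polymom(hull)[:3]]
        if foot: out.append(polymom(proj(circ(x,y,.034,.03),D))[:3])
        out.append(polymom(proj(circ(x,y,.087,.011),D))[:2]); return np.concatenate(out)
    for free in ([0,1,4],[0,1,2,3,4],[0,1,2,3,4,5,6]):
        def unpack(u): v=np.zeros(7); v[free]=(u-1)*np.array([10,10,5,5,5,10,10])[free]/1e3; v[0]+=.525; v[1]-=.0135; return v
        def fn(u):
            v=unpack(u); return w*(np.r_[model(v[0],v[1],movcam(d5,t5,v[2:5],v[5:7]),1),model(v[0],v[1],movcam(d11,t11,v[2:5],v[5:7]),0)]-np.r_[obs5,obs11])
        r=least_squares(fn,np.ones(len(free)),diff_step=.02); print((unpack(r.x)*1e3).round(2),np.sqrt((r.fun**2).mean()).round(3),r.fun.round(2))
E
python3 joint.py
```

```text
[525.27 -14.7    0.     0.    -4.59   0.     0.  ] 0.12 [-0.09  0.06 -0.02 -0.15 -0.12  0.27  0.05 -0.05  0.1  -0.01 -0.02 -0.18
  0.14]
[ 5.2521e+02 -1.4750e+01 -0.0000e+00 -1.1000e-01 -5.0100e+00  0.0000e+00
  0.0000e+00] 0.107 [-0.04  0.1  -0.08 -0.09 -0.07  0.24  0.11 -0.01  0.16 -0.08 -0.07 -0.11
  0.05]
[ 5.2522e+02 -1.4740e+01 -1.1000e-01 -1.6000e-01 -4.8500e+00 -4.1000e-01
 -3.0000e-01] 0.106 [-0.05  0.11 -0.06 -0.1  -0.06  0.25  0.12 -0.03  0.14 -0.05 -0.05 -0.1
  0.04]
```

```bash
cat > joint2.py <<'E'
from joint import *
d5,t5,p5,_=load("w5.npz"); d11,t11,p11,_=load("w11.npz"); o5=np.load("obs5.npy")
z=np.load("w7.npz"); d7=dict(K=z["K"],rvec=z["rvec"],tvec=z["tvec"],fish=True); t7=R.from_rotvec([2.412,2.012,.001]); f7=z["f"]
blk,foot,hsv=feat(f7,(245,385,115,250))
v=f7.copy(); c,_=cv2.findContours(blk,0,1); cv2.drawContours(v,c,-1,(0,0,255),1); cv2.imwrite("pics/s7.png",cv2.resize(v[120:255,245:385],None,fx=4,fy=4,interpolation=2))
obs7=mom(blk)[:3]; print(obs7)
obs5=np.r_[o5[:3],o5[6:9],o5[9:11]]; obs11=np.r_[313.53,99.84,123.56,313.9,100.86]
w=np.r_[1,1,.5,1,1,.5,1,1, 1,1,.5,1,1, 1,1,.5]
def F(d,s): D=dict(d); K=d["K"].copy(); K[0,0]*=s; K[1,1]*=s; D["K"]=K; return D
def model(x,y,D,n):
    e=jigpts(x,y,-.183); hull=cv2.convexHull(np.vstack([proj(np.c_[e,np.full(len(e),h)],D) for h in (0,.022)]).astype(np.float32))[:,0]
    out=[polymom(hull)[:3]]
    if n==5: out.append(polymom(proj(circ(x,y,.034,.03),D))[:3])
    if n!=7: out.append(polymom(proj(circ(x,y,.087,.011),D))[:2])
    return np.concatenate(out)
for free in ([0,1,4],[0,1,7],[0,1,2,3,4],[0,1,2,3,7],[0,1,2,3,4,7],[0,1,2,3,5,6,7],[0,1,2,3,4,5,6,7]):
    def unpack(u): v=np.zeros(8); v[free]=(u-1)*np.array([10,10,5,5,5,10,10,30])[free]/1e3; v[0]+=.525; v[1]-=.0135; return v
    def fn(u):
        v=unpack(u); g=lambda d,t,n: model(v[0],v[1],movcam(F(d,1+v[7]),t,v[2:5],v[5:7]),n)
        return w*(np.r_[g(d5,t5,5),g(d11,t11,11),g(d7,t7,7)]-np.r_[obs5,obs11,obs7])
    r=least_squares(fn,np.ones(len(free)),diff_step=.02); print(free,(unpack(r.x)*1e3).round(2),np.sqrt((r.fun**2).mean()).round(3),r.fun.round(2))
E
python3 joint2.py
```

```text
[314.25497608 184.09265545 113.85077953]
[0, 1, 4] [525.25 -14.75   0.     0.    -4.05   0.     0.     0.  ] 0.22 [-0.09  0.13  0.08 -0.15 -0.03  0.51  0.04  0.06  0.04 -0.02  0.09 -0.26
  0.13  0.04 -0.56  0.21]
[0, 1, 7] [525.11 -14.33   0.     0.     0.     0.     0.    -5.4 ] 0.438 [-0.26  0.33  0.65 -0.32  0.16  0.84 -0.13  0.21  0.48  0.33  0.65  0.34
  0.44 -0.16  0.23  0.65]
[0, 1, 2, 3, 4] [ 5.2515e+02 -1.4760e+01  4.0000e-02 -1.2000e-01 -4.1100e+00  0.0000e+00
  0.0000e+00  0.0000e+00] 0.21 [-0.06  0.2   0.07 -0.12  0.05  0.5   0.09  0.16  0.15 -0.08  0.07 -0.11
  0.05  0.07 -0.51  0.2 ]
[0, 1, 2, 3, 7] [ 5.2518e+02 -1.4720e+01 -1.1400e+00 -8.0000e-02  0.0000e+00  0.0000e+00
  0.0000e+00 -1.4830e+01] 0.216 [-0.08  0.37  0.08 -0.13  0.11  0.54  0.12 -0.11  0.15  0.19  0.07 -0.11
 -0.13  0.06 -0.36  0.16]
[0, 1, 2, 3, 4, 7] [ 5.2516e+02 -1.4750e+01 -4.9000e-01 -1.1000e-01 -2.3700e+00  0.0000e+00
  0.0000e+00 -6.6800e+00] 0.203 [-0.07  0.28  0.04 -0.12  0.08  0.5   0.1   0.04  0.15  0.04  0.05 -0.11
 -0.03  0.07 -0.47  0.16]
[0, 1, 2, 3, 5, 6, 7] [ 5.2517e+02 -1.4730e+01 -8.9000e-01 -1.4000e-01  0.0000e+00  1.0400e+00
 -2.2000e-01 -1.4840e+01] 0.214 [-0.09  0.33  0.07 -0.13  0.1   0.54  0.13 -0.04  0.14  0.13  0.07 -0.1
 -0.09  0.04 -0.43  0.14]
[0, 1, 2, 3, 4, 5, 6, 7] [ 5.2521e+02 -1.4790e+01 -1.3000e-01 -4.4000e-01 -1.2900e+01 -9.9600e+00
 -1.3100e+00  2.9200e+01] 0.159 [-0.07  0.24 -0.08 -0.12  0.04  0.36  0.11 -0.03  0.08 -0.01 -0.07 -0.07
  0.03  0.04 -0.26  0.3 ]
```

View pics/s7.png

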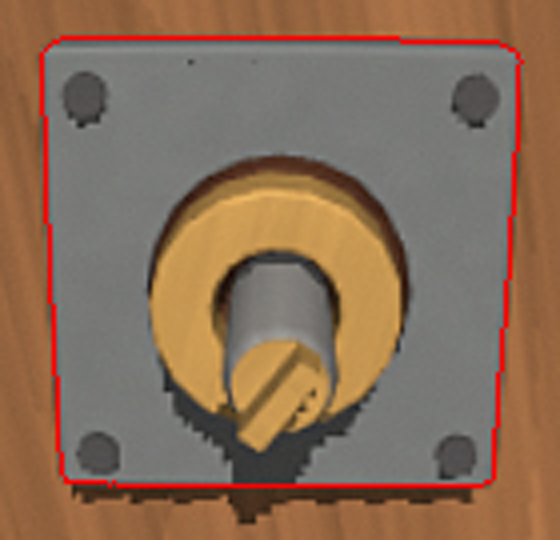

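```bash
cat > joint3.py <<'E'
from joint2 import *
d6,t6,p6,z6=load("w6.npz"); z5=np.load("w5.npz"); z11=np.load("w11.npz")
def sil(m):
    c,_=cv2.findContours(m.astype(np.uint8),0,1); c=max(c,key=cv2.contourArea); g=np.zeros((400,640),np.uint8); cv2.drawContours(g,[c],-1,1,-1); return mom(g)[:3]
def hl(m):
    c,h=cv2.findContours(m.astype(np.uint8),cv2.RETR_CCOMP,1); k=[i for i in range(len(c)) if h[0][i][3]>=0]; i=max(k,key=lambda i:cv2.contourArea(c[i])); g=np.zeros((400,640),np.uint8); cv2.drawContours(g,[c[i]],-1,1,-1); return mom(g)[:2]
def ringmodel(c,g,D,tp,tr):
    P=[tr.apply(p)+tp for p in pts_ring(c,(0,0),*g,tr)]
    return polymom(cv2.convexHull(np.vstack([proj(P[0],D),proj(P[1],D)]).astype(np.float32))[:,0])[:3]
obsr=np.r_[sil(z11["m"]),sil(z5["m"]),sil(z6["m"])]; print(obsr)
tip=np.array([220+347.5/4-.5,170+354/4-.5])
w3=np.r_[w,[.5]*9,.5,.5]
def run(free,mode):
    sc=np.array([10,10,5,5,5,10,10,30,3,3])
    def unpack(u): v=np.zeros(10); v[free]=(u-1)*sc[free]/1e3; v[0]+=.525; v[1]-=.0135; return v
    def fn(u):
        v=unpack(u); C=lambda d,t: movcam(F(d,1+v[7]),t,v[2:5],v[5:7]); g=lambda d,t,n: model(v[0],v[1],C(d,t),n)
        by=v[8]*1e3; cy=v[9]*1e3
        rr=np.r_[ringmodel((-.9,cy,-.6),(23,13.5,18),C(d11,t11),p11,t11),ringmodel((-.8,by,11),(27,13.5,18),C(d5,t5),p5,t5),ringmodel((-.8,by,11),(27,13.5,18),C(d6,t6),p6,t6)]
        tt=proj(tang(v[0],v[1],.72),C(d6,t6)); tt=tt[tt[:,1].argmax()]
        return w3*(np.r_[g(d5,t5,5),g(d11,t11,11),g(d7,t7,7),rr,tt]-np.r_[obs5,obs11,obs7,obsr,tip])
    r=least_squares(fn,np.ones(len(free)),diff_step=.02); print(free,(unpack(r.x)*1e3).round(2),np.sqrt((r.fun**2).mean()).round(3)); print("  ",r.fun.round(2))
    return unpack(r.x)
if __name__=="__main__":
    for free in ([0,1,2,3,4,8,9],[0,1,2,3,4,5,6,8,9],[0,1,2,3,4,7,8,9],[0,1,2,3,4,5,6,7,8,9]): run(free,0)
E
python3 joint3.py | grep -v "^\[0, 1, [47]\]" | tail -20
```

```text
[0, 1, 2, 3, 4, 8, 9] [ 5.2504e+02 -1.4470e+01  4.4000e-01 -1.1000e-01 -2.6700e+00  0.0000e+00
  0.0000e+00  0.0000e+00  6.3000e-01 -9.5000e-01] 0.555
   [-0.22  0.4   0.38 -0.29  0.27  0.67 -0.12  0.46  0.43  0.19  0.39  0.27
  0.44 -0.1   0.01  0.45 -0.01 -1.4   0.75  0.21  0.26  1.32 -0.21 -0.48
  1.03  0.03 -0.75]
[0, 1, 2, 3, 4, 5, 6, 8, 9] [ 5.2498e+02 -1.4610e+01  2.2500e+00 -1.0000e-02 -2.6200e+00  7.9600e+00
  7.0000e-01  0.0000e+00  6.1000e-01 -9.6000e-01] 0.504
   [-0.15  0.05  0.37 -0.23  0.11  0.67 -0.1   0.93  0.37 -0.34  0.39  0.11
  0.64 -0.02 -0.59  0.34  0.   -1.15  0.5   0.22  0.44  1.06 -0.21 -0.29
  0.78  0.05 -0.6 ]
[0, 1, 2, 3, 4, 7, 8, 9] [ 5.2504e+02 -1.4470e+01  7.4000e-01 -1.1000e-01 -3.4400e+00  0.0000e+00
  0.0000e+00  3.7900e+00  6.3000e-01 -9.5000e-01] 0.554
   [-0.22  0.34  0.44 -0.29  0.24  0.7  -0.12  0.51  0.43  0.13  0.44  0.26
  0.49 -0.11  0.02  0.51 -0.01 -1.42  0.7   0.21  0.26  1.27 -0.21 -0.48
  0.99  0.03 -0.74]
[0, 1, 2, 3, 4, 5, 6, 7, 8, 9] [ 5.2497e+02 -1.4650e+01  1.7000e+00  3.0000e-02 -1.0000e-02  9.9500e+00
  9.8000e-01 -1.2630e+01  6.1000e-01 -9.6000e-01] 0.495
   [-0.15  0.15  0.18 -0.22  0.17  0.59 -0.09  0.86  0.36 -0.25  0.2   0.07
  0.52  0.02 -0.79  0.11 -0.   -1.02  0.61  0.21  0.5   1.15 -0.21 -0.24
  0.86  0.05 -0.58]
```

```bash
python3 p.py .5238 -.014 .106 1.387
```

```text
tool shift [80.6 -0.4 43.2] turn [ 0.02 -0.02  0.29] rows>= 2.2 yaw0 1.392
t 19.73 tcp [ 0.6032 -0.0279  0.1491] F [-0.4 -0.3  0.3] q [-0.23  0.22  1.74  0.    1.18 -1.63] w 0.0448
```

Request:
send_rows([
  [[30,0,5,0,0,0],[60,0,15,0,0,0],[76,0,30,0,0,0],[80,-1,40,0,0,0],[81,-1,43,0,0,0]],
])

```text
time_s: 20.15
tcp_pos: [0.5217, -0.0143, 0.1044]
eef_rot: [-0.28, -3.126, -0.001]
contact_force: [0.3, -0.2, -0.5]
gripper_width: 0.0443
```

Request:
send_rows([
  [[0,0,0,0,0,0],[0,0,0,0,0,0],[0,0,0,0,0,0],[0,0,0,0,0,0],[0,0,0,0,0,0]],
])

```text
time_s: 20.57
tcp_pos: [0.5243, -0.016, 0.1069]
eef_rot: [0.283, 3.128, -0.0]
contact_force: [-0.5, -0.4, 0.1]
gripper_width: 0.0448
```

```bash
python3 - <<'E'
from ov import *
tp0,_=tool(); d=snap("wrist"); tp,tr=tool(); print(tp0,tp); f=d["frame"]
r=silhouettes("jade_collar",d)[0]
np.savez("w12.npz",f=f,m=r["mask"],K=d["K"],rvec=d["rvec"],tvec=d["tvec"],tp=tp,tr=tr.as_rotvec())
D=fixcam(d); x,e,_=fit3d(r["mask"],D,(23,13.5,18),(0,0,0),tp0,tr,False); print("collar",x,e)
P=[tr.apply(p)+tp0 for p in pts_ring(x,(0,0),23,13.5,18,tr)]; print(P[0].mean(0))
draw(f,D,[(circ(.5252,-.0147,.087,.011),(255,0,255)),(tang(.5252,-.0147,.72),(0,0,255))]+[(p,(0,255,255)) for p in P],(220,420,170,320),4,"pics/ov12.png")
cv2.imwrite("pics/w12z.png",cv2.resize(f[170:320,220:420],None,fx=4,fy=4,interpolation=2))
E
```

```text
[ 0.52432232 -0.0159686   0.10693995] [ 0.52408048 -0.01595486  0.10677994]
collar [-4.12316586 -0.36016354 -1.0877525 ] 0.051297594374233396
[ 0.52831289 -0.01706251  0.10803177]
```

View pics/ov12.png

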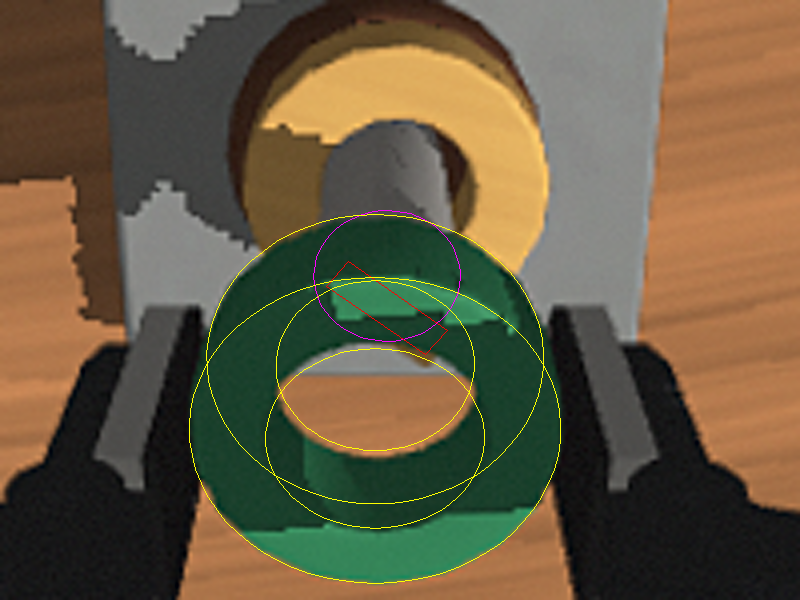

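Request:
send_rows([
  [[0,2,0,0,0,0],[0,2,3,0,0,0],[0,2,9,0,0,0],[0,2,16,0,0,0],[0,2,24,0,0,0]],
])

```text
time_s: 21.08
tcp_pos: [0.5236, -0.0137, 0.0815]
eef_rot: [-0.283, -3.129, 0.0]
contact_force: [-0.3, 0.2, -0.3]
gripper_width: 0.0446
```

```bash
python3 p.py .5243 -.0142 .06 1.39
```

```text
tool shift [-0.7 -0.3 21.5] turn [-0.   -0.01  0.03] rows>= 0.5 yaw0 1.391
t 21.08 tcp [ 0.5236 -0.0137  0.0815] F [-0.3  0.2 -0.3] q [-0.24  0.15  1.97 -0.    1.02 -1.63] w 0.0446
```

Request:
send_rows([
  [[0,0,7,0,0,0],[0,0,14,0,0,0],[0,0,20,0,0,0],[0,0,25,0,0,0],[0,0,26,0,0,0]],
])

```text
time_s: 21.5
tcp_pos: [0.523, -0.0136, 0.055]
eef_rot: [-0.283, -3.127, -0.0]
contact_force: [0.4, -1.2, 0.3]
gripper_width: 0.0444
```

Request:
send_rows([
  [[0,0,1,0,0,0],[0,0,2,0,0,0],[0,0,3,0,0,0],[0,0,4,0,0,0],[0,0,4,0,0,0]],
])

```text
time_s: 21.92
tcp_pos: [0.5238, -0.0138, 0.0523]
eef_rot: [0.283, 3.129, -0.0]
contact_force: [-0.5, 0.1, 0.2]
gripper_width: 0.0447
```

Request:
send_rows([
  [[0,0,1,0,0,0],[0,0,1,0,0,0],[0,0,1,0,0,0],[0,0,1,0,0,0],[0,0,1,0,0,0]],
])

```text
time_s: 22.33
tcp_pos: [0.5239, -0.0138, 0.0514]
eef_rot: [0.283, 3.129, -0.0]
contact_force: [-1.0, -0.7, 0.6]
gripper_width: 0.0442
```

Request:
send_rows([
  [[0,0,0,0,0,0],[0,0,0,0,0,0],[0,0,0,0,0,0],[0,0,-10,0,0,0],[0,0,-35,0,0,0]],
], hand=1)

```text
time_s: 22.75
tcp_pos: [0.521, -0.0132, 0.0839]
eef_rot: [-0.282, -3.121, -0.002]
contact_force: [0.1, 0.3, 0.1]
gripper_width: 0.0852
```

Request:
send_rows([
  [[0,0,-35,0,0,0],[0,0,-65,0,0,0],[0,0,-75,0,0,0],[0,0,-75,0,0,0],[0,0,-75,0,0,0]],
])

```text
time_s: 23.17
tcp_pos: [0.5237, -0.0137, 0.1614]
eef_rot: [0.283, 3.128, -0.0]
contact_force: [0.1, 0.6, -0.3]
gripper_width: 0.0857
```

```bash
python3 - <<'E'
from ov import *
d=snap("wrist"); f=d["frame"]; cv2.imwrite("pics/w13.png",f)
np.savez("w13.npz",f=f,K=d["K"],rvec=d["rvec"],tvec=d["tvec"])
r=silhouettes("crown",d); print([(q["p"],q["at"]) for q in r])
if r: print(fit("crown",r[0]["mask"],fixcam(d),(.459,.283)))
plan([.459,.283,.18],1.39)
E
```

```text
[(0.86, [561.4, 89.9]), (0.53, [312.4, 187.0])]
(array([0.46011267, 0.28948083]), np.float64(0.06371525434215262))
tool shift [115.6 280.3 -20.2] turn [ 0.01 -0.21  0.03] rows>= 7.4 yaw0 1.391
```

View pics/w13.png

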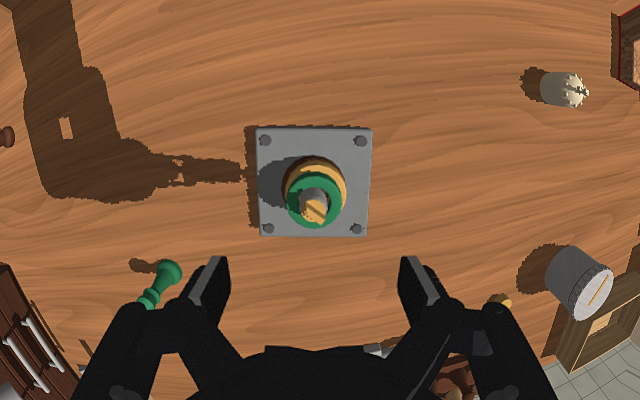

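```bash
python3 p.py .537 .27 .17 1.387
```

```text
tool shift [ 36.5 281.5 -10.5] turn [ 0.01 -0.21  0.2 ] rows>= 6.9 yaw0 1.391
t 23.27 tcp [ 0.5224 -0.0135  0.1593] F [ 0.8  0.2 -0.9] q [-0.24  0.03  1.94 -0.    1.18 -1.63] w 0.0854
```

Request:
send_rows([
  [[5,39,-3,0,0,0],[10,79,-5,0,0,0],[15,118,-8,0,0,0],[20,158,-10,0,0,0],[25,198,-10,0,0,0]],
])

```text
time_s: 23.68
tcp_pos: [0.5335, 0.1872, 0.1695]
eef_rot: [-0.283, -3.126, 0.001]
contact_force: [0.2, -0.3, -0.6]
gripper_width: 0.0852
```

Request:
send_rows([
  [[5,39,0,0,0,0],[9,70,0,0,0,0],[11,82,0,0,0,0],[11,83,0,0,0,0],[11,83,0,0,0,0]],
])

```text
time_s: 24.1
tcp_pos: [0.5379, 0.2687, 0.1695]
eef_rot: [-0.281, -3.126, 0.003]
contact_force: [0.4, 0.1, 0.4]
gripper_width: 0.0854
```

```bash
python3 - <<'E'
from ov import *
tp0,_=tool(); d=snap("wrist"); tp,tr=tool(); print(tp0,tp); f=d["frame"]; cv2.imwrite("pics/w14.png",f)
r=silhouettes("crown",d); print([(q["p"],q["at"]) for q in r]); D=fixcam(d)
x,e=fit("crown",r[0]["mask"],D,(.459,.283)); print(x,e)
np.savez("w14.npz",f=f,m=r[0]["mask"],K=d["K"],rvec=d["rvec"],tvec=d["tvec"],tp=tp,tr=tr.as_rotvec())
c=np.array(r[0]["at"]).astype(int)
cv2.imwrite("pics/w14z.png",cv2.resize(f[c[1]-40:c[1]+40,c[0]-45:c[0]+45],None,fx=7,fy=7,interpolation=2)); print(c)
E
```

```text
[0.53787725 0.26870135 0.16954465] [0.53818469 0.26796541 0.16995446]
[(0.97, [314.8, 98.2]), (0.51, [382.7, 322.0])]
[0.4599497  0.28365389] 0.01580249939359638
[314  98]
```

View pics/w14.png

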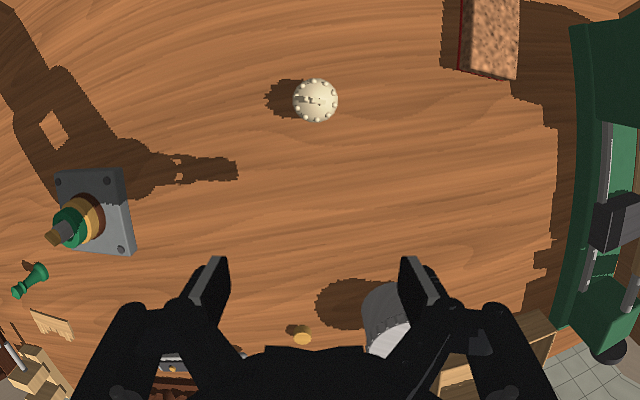

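View pics/w14z.png

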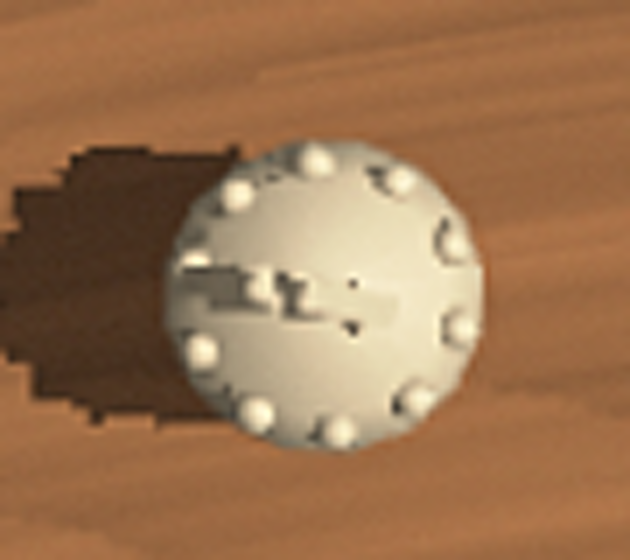

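```bash
python3 p.py .46 .2837 .1 1.387
```

```text
tool shift [80.   1.8 70.4] turn [-0.07 -0.08  0.12] rows>= 2.6 yaw0 1.389
t 24.2 tcp [0.5384 0.2676 0.1703] F [ 0.2 -0.6  0.4] q [ 0.27  0.19  1.73 -0.    1.22 -1.12] w 0.0854
```

Request:
send_rows([
  [[30,1,15,0,0,0],[60,2,35,0,0,0],[77,2,55,0,0,0],[80,2,68,0,0,0],[80,2,70,0,0,0]],
])

```text
time_s: 24.62
tcp_pos: [0.4574, 0.2834, 0.0982]
eef_rot: [-0.284, -3.123, 0.004]
contact_force: [-0.2, 0.6, -0.8]
gripper_width: 0.0853
```

Request:
send_rows([
  [[0,0,25,0,0,0],[0,0,55,0,0,0],[0,0,80,0,0,0],[0,0,94,0,0,0],[0,0,97,0,0,0]],
])

```text
time_s: 25.03
tcp_pos: [0.4597, 0.2836, 0.0022]
eef_rot: [-0.286, -3.125, 0.003]
contact_force: [-0.3, -0.3, -1.2]
gripper_width: 0.0854
```

Request:
send_rows([
  [[0,0,0,0,0,0],[0,0,0,0,0,0],[0,0,0,0,0,0],[0,0,0,0,0,0],[0,0,0,0,0,0]],
], hand=0, newtons=20)

```text
time_s: 25.45
tcp_pos: [0.4618, 0.2857, 0.0061]
eef_rot: [0.282, 3.126, 0.001]
contact_force: [-1.6, -2.3, 7.1]
gripper_width: 0.0398
```

Request:
send_rows([
  [[0,0,0,0,0,0],[0,0,0,0,0,0],[0,0,0,0,0,0],[0,0,0,0,0,0],[0,0,0,0,0,0]],
])

```text
time_s: 25.87
tcp_pos: [0.4618, 0.2857, 0.0061]
eef_rot: [0.282, 3.126, 0.001]
contact_force: [-0.5, -2.6, 7.7]
gripper_width: 0.0399
```

```bash
python3 - <<'E'
from ov import *
tp0,tr=tool(); print(tp0, read_state()["gripper_width"]); d=snap("wrist"); f=d["frame"]; cv2.imwrite("pics/w15.png",f)
E
```

```text
[0.4618246  0.28572801 0.00610178] 0.03992275950267957
```

View pics/w15.png

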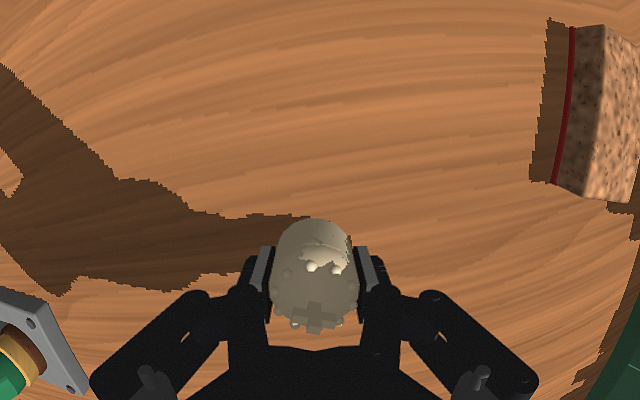

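Request:
send_rows([
  [[0,0,0,0,0,0],[0,0,0,0,0,0],[0,0,0,0,0,7],[0,0,0,0,0,14],[0,0,0,0,0,21]],
], hand=1)

```text
time_s: 26.33
tcp_pos: [0.4601, 0.2855, 0.0042]
eef_rot: [-0.857, -3.022, 0.0]
contact_force: [0.5, -0.5, 0.1]
gripper_width: 0.0854
```

Request:
send_rows([
  [[0,0,0,0,0,7],[0,0,0,0,0,14],[0,0,0,0,0,21],[0,0,0,0,0,28],[0,0,0,0,0,35]],
])

```text
time_s: 26.75
tcp_pos: [0.4601, 0.2855, 0.0042]
eef_rot: [-1.726, -2.625, 0.0]
contact_force: [0.0, -0.5, -0.3]
gripper_width: 0.0852
```

Request:
send_rows([
  [[0,0,0,0,0,7],[0,0,0,0,0,14],[0,0,0,0,0,21],[0,0,0,0,0,28],[0,0,0,0,0,34]],
])

```text
time_s: 27.17
tcp_pos: [0.4601, 0.2855, 0.0042]
eef_rot: [-2.418, -2.006, 0.0]
contact_force: [0.2, 0.1, -0.9]
gripper_width: 0.0856
```

Request:
send_rows([
  [[0,0,0,0,0,0],[0,0,0,0,0,0],[0,0,0,0,0,0],[0,0,0,0,0,0],[0,0,0,0,0,0]],
], hand=0, newtons=25)

```text
time_s: 27.58
tcp_pos: [0.4605, 0.2855, 0.0044]
eef_rot: [2.411, 2.014, 0.0]
contact_force: [-0.2, 1.0, 2.0]
gripper_width: 0.0387
```

Request:
send_rows([
  [[0,0,0,0,0,0],[0,0,0,0,0,0],[0,0,0,0,0,0],[0,0,0,0,0,0],[0,0,0,0,0,0]],
])

```text
time_s: 28.0
tcp_pos: [0.4605, 0.2855, 0.0044]
eef_rot: [2.412, 2.013, 0.0]
contact_force: [0.3, 0.4, 2.4]
gripper_width: 0.0396
```

```bash
python3 p.py .46 .2837 .15 -.18
```

```text
tool shift [-1.800e+00 -1.000e-01 -1.456e+02] turn [ 0.01 -0.01 -0.01] rows>= 3.6 yaw0 -0.18
t 28.0 tcp [0.4605 0.2855 0.0044] F [0.3 0.4 2.4] q [0.35 0.32 1.94 0.   0.88 0.53] w 0.0396
```

Request:
send_rows([
  [[0,0,-10,0,0,0],[0,0,-40,0,0,0],[0,0,-80,0,0,0],[0,0,-120,0,0,0],[0,0,-140,0,0,0]],
], newtons=35)

```text
time_s: 28.42
tcp_pos: [0.4623, 0.2862, 0.1499]
eef_rot: [2.41, 2.011, 0.01]
contact_force: [1.6, 1.6, -0.2]
gripper_width: 0.0389
```

```bash
python3 - <<'E'
from ov import *
plan([.525,-.015,.145],-.18)
z=np.load("w14.npz"); d=fixcam(dict(K=z["K"],rvec=z["rvec"],tvec=z["tvec"],fish=True))
x,y=.4599,.2837
for k,a in enumerate((1.1,1.26,1.42)):
    u=np.array([np.cos(a),np.sin(a)])*.0085; w=np.array([-u[1],u[0]])/.0085*.002
    P=np.array([[*(np.array([x,y])+s*u+t*w),.058] for s,t in ((1,1),(-1,1),(-1,-1),(1,-1))])
    draw(z["f"],d,[(P,(0,0,255)),(circ(x,y,.038,.02),(255,0,0))],(289,339,75,125),7,f"pics/b{k}.png")
v=np.hstack([cv2.imread(f"pics/b{k}.png")[60:300,40:300] for k in range(3)]); cv2.imwrite("pics/b.png",v)
E
```

```text
tool shift [-285.1  115.6    4.6] turn [ 0.35 -0.2  -0.01] rows>= 7.5 yaw0 -0.18
```

View pics/b.png

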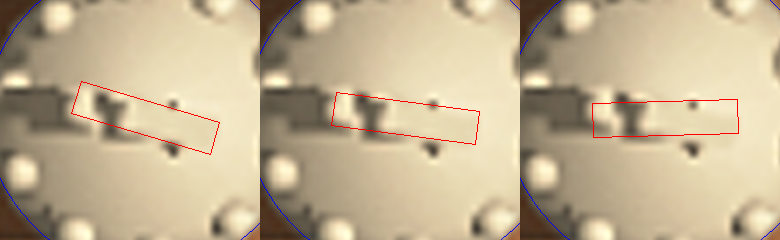

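Request:
send_rows([
  [[-38,15,1,0,0,0],[-76,31,1,0,0,0],[-114,46,2,0,0,0],[-152,62,2,0,0,0],[-190,77,3,0,0,0]],
])

```text
time_s: 28.83
tcp_pos: [0.502, 0.083, 0.142]
eef_rot: [2.411, 2.013, 0.001]
contact_force: [0.1, -0.3, -0.7]
gripper_width: 0.0392
```

Request:
send_rows([
  [[-38,15,0,0,0,7],[-70,30,0,0,0,14],[-90,37,0,0,0,21],[-95,39,0,0,0,28],[-95,39,0,0,0,33]],
])

```text
time_s: 29.25
tcp_pos: [0.5235, -0.0178, 0.1418]
eef_rot: [2.89, 1.232, 0.0]
contact_force: [-0.8, -0.4, -1.3]
gripper_width: 0.0385
```

Request:
send_rows([
  [[0,0,0,0,0,0],[0,0,0,0,0,0],[0,0,0,0,0,0],[0,0,0,0,0,0],[0,0,0,0,0,0]],
])

```text
time_s: 29.67
tcp_pos: [0.5233, -0.0153, 0.1414]
eef_rot: [2.884, 1.247, -0.0]
contact_force: [0.4, 0.5, -0.2]
gripper_width: 0.0385
```

```bash
python3 - <<'E'
from ov import *
tp0,tr=tool(); d=snap("wrist"); tp,_=tool(); print(tp0,tp); f=d["frame"]; cv2.imwrite("pics/w16.png",f)
D=fixcam(d)
np.savez("w16.npz",f=f,K=d["K"],rvec=d["rvec"],tvec=d["tvec"],tp=tp0,tr=tr.as_rotvec())
plan([.5252,-.0151,.110],-.76)
print(read_state()["contact_force"],read_state()["gripper_width"],read_state()["joint_positions"].round(2))
E
```

```text
[ 0.52332392 -0.01533287  0.1413621 ] [ 0.52331485 -0.01536711  0.14131265]
tool shift [ 1.5  1.2 31.3] turn [-0.    0.    0.29] rows>= 0.8 yaw0 -0.755
[ 0.33475598  0.73319657 -0.67467059] 0.038951658536110344 [-0.25  0.05  1.95 -0.    1.14  0.51]
```

View pics/w16.png

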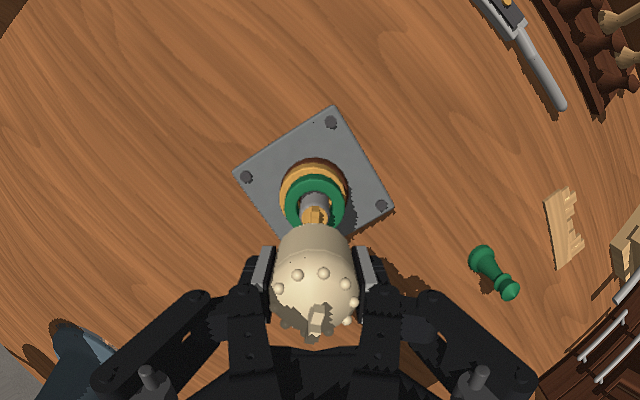

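```bash
python3 - <<'E'
from ov import *
tp,tr=tool(); d=snap("wrist"); r=silhouettes("crown",d)[0]; print(r["p"],r["at"],r["mask"].sum())
for D in (d,fixcam(d)):
  x,e=fit("crown",r["mask"],D,tp[:2],tp[2]-.0044); print(x,e,"tool offset mm",(tr.inv().apply([*(x-tp[:2]),0])*1e3).round(2))
f=d["frame"].copy(); c,_=cv2.findContours(r["mask"].astype(np.uint8),0,1); cv2.drawContours(f,c,-1,(0,0,255),1)
cv2.imwrite("pics/w17z.png",cv2.resize(f[150:350,215:415],None,fx=3,fy=3,interpolation=2))
E
```

```text
0.98 [313.9, 282.7] 8071
[ 0.52330203 -0.01600623] 0.05249038562058605 tool offset mm [-0.47  0.43  0.  ]
[ 0.52183677 -0.01777646] 0.07932570845852435 tool offset mm [-2.77  0.57  0.  ]
```

View pics/w17z.png

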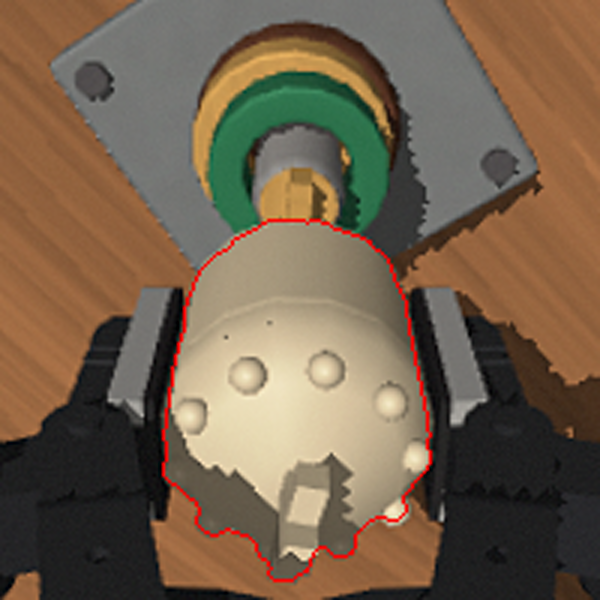

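Request:
send_rows([
  [[1,1,5,0,0,0],[1,1,18,0,0,0],[1,1,30,0,0,0],[1,1,40,0,0,0],[1,1,44,0,0,0]],
])

```text
time_s: 30.23
tcp_pos: [0.5234, -0.0153, 0.0949]
eef_rot: [-2.882, -1.244, 0.005]
contact_force: [-0.3, 0.1, -0.6]
gripper_width: 0.039
```

Request:
send_rows([
  [[0,0,0,0,0,0],[0,0,0,0,0,0],[0,0,1,0,0,0],[0,0,2,0,0,0],[0,0,3,0,0,0]],
])

```text
time_s: 30.65
tcp_pos: [0.5252, -0.0158, 0.0948]
eef_rot: [2.884, 1.244, 0.001]
contact_force: [-0.1, -0.1, -1.1]
gripper_width: 0.0391
```

```bash
python3 p.py .5249 -.0151 .085 -.755
```

```text
tool shift [ 0.3 -0.7  9.8] turn [ 0.06 -0.03 -0.07] rows>= 0.2 yaw0 -0.756
t 30.65 tcp [ 0.5252 -0.0158  0.0948] F [-0.1 -0.1 -1.1] q [-0.25  0.13  1.97  0.    1.05  0.51] w 0.0391
```

Request:
send_rows([
  [[0.4,-0.8,0,0,0,0],[0.4,-0.8,2,0,0,0],[0.4,-0.8,4,0,0,0],[0.4,-0.8,6,0,0,0],[0.4,-0.8,6,0,0,0]],
])

```text
time_s: 31.07
tcp_pos: [0.5241, -0.0147, 0.0877]
eef_rot: [-2.884, -1.244, 0.001]
contact_force: [-0.2, -0.1, -0.5]
gripper_width: 0.0389
```

Request:
send_rows([
  [[0,0,1,0,0,0],[0,0,2,0,0,0],[0,0,3,0,0,0],[0,0,4,0,0,0],[0,0,4,0,0,0]],
])

```text
time_s: 31.48
tcp_pos: [0.5244, -0.0148, 0.084]
eef_rot: [-2.884, -1.244, 0.001]
contact_force: [0.5, 0.9, -0.7]
gripper_width: 0.0385
```

Request:
send_rows([
  [[0,0,1,0,0,0],[0,0,2,0,0,0],[0,0,3,0,0,0],[0,0,3,0,0,0],[0,0,3,0,0,0]],
])

```text
time_s: 31.9
tcp_pos: [0.5245, -0.0149, 0.0812]
eef_rot: [-2.885, -1.244, 0.0]
contact_force: [-0.5, -0.6, -1.2]
gripper_width: 0.039
```

Underside is now at about 77 mm (tang level); continue gently and watch the force.

Request:
send_rows([
  [[0,0,0.5,0,0,0],[0,0,1,0,0,0],[0,0,1.5,0,0,0],[0,0,2,0,0,0],[0,0,2,0,0,0]],
])

```text
time_s: 32.32
tcp_pos: [0.5244, -0.0148, 0.0792]
eef_rot: [-2.885, -1.244, 0.0]
contact_force: [0.7, 1.0, -0.3]
gripper_width: 0.0391
```

Request:
send_rows([
  [[0,0,0.5,0,0,0],[0,0,1,0,0,0],[0,0,1.5,0,0,0],[0,0,2,0,0,0],[0,0,2,0,0,0]],
])

```text
time_s: 32.73
tcp_pos: [0.5244, -0.0148, 0.0772]
eef_rot: [-2.884, -1.244, 0.0]
contact_force: [-0.3, 0.2, -0.5]
gripper_width: 0.0392
```

Request:
send_rows([
  [[0,0,0.5,0,0,0],[0,0,1,0,0,0],[0,0,1.5,0,0,0],[0,0,2,0,0,0],[0,0,2,0,0,0]],
])

```text
time_s: 33.15
tcp_pos: [0.5244, -0.0148, 0.0752]
eef_rot: [-2.885, -1.244, 0.0]
contact_force: [0.0, 0.3, -1.2]
gripper_width: 0.0392
```

Request:
send_rows([
  [[0,0,0.5,0,0,0],[0,0,1,0,0,0],[0,0,1.5,0,0,0],[0,0,1.5,0,0,0],[0,0,1.5,0,0,0]],
])

```text
time_s: 33.57
tcp_pos: [0.5246, -0.0148, 0.0744]
eef_rot: [-2.884, -1.245, 0.0]
contact_force: [-3.5, 0.7, 4.7]
gripper_width: 0.0388
```

```bash
python3 - <<'E'
from ov import *
tp,tr=tool(); print(tp,read_state()["contact_force"]); d=snap("scene"); f=d["frame"]
cv2.imwrite("pics/s18.png",cv2.resize(f[150:250,260:380],None,fx=6,fy=6,interpolation=2))
d=snap("wrist"); cv2.imwrite("pics/w18.png",d["frame"])
E
```

```text
[ 0.5246094 -0.0148483  0.0744099] [-3.47919335  0.6899984   4.73440196]
```

View pics/s18.png

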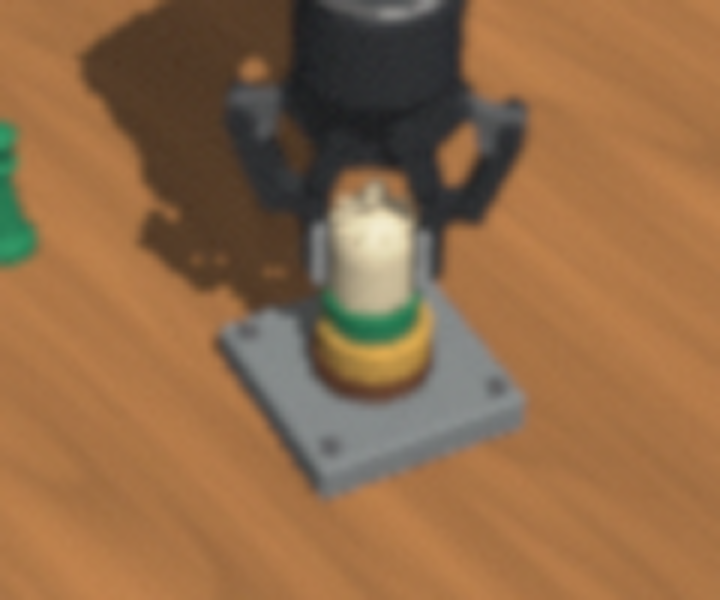

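View pics/w18.png

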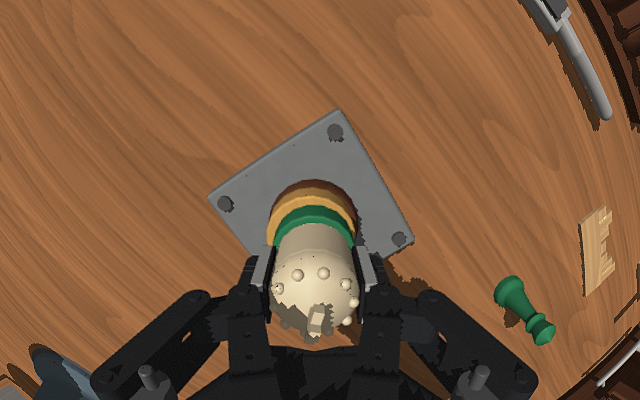

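Request:
send_rows([
  [[0,0,0,0,0,0],[0,0,0,0,0,0],[0,0,0,0,0,0],[0,0,0,0,0,0],[0,0,-10,0,0,0]],
], hand=1)

```text
time_s: 34.08
tcp_pos: [0.5229, -0.0145, 0.0821]
eef_rot: [-2.882, -1.243, 0.005]
contact_force: [-0.4, 1.2, -0.2]
gripper_width: 0.0856
```

Request:
send_rows([
  [[0,0,-20,0,0,0],[0,0,-50,0,0,0],[0,0,-80,0,0,0],[0,0,-100,0,0,0],[0,0,-110,0,0,0]],
])

```text
time_s: 34.5
tcp_pos: [0.5262, -0.0152, 0.1981]
eef_rot: [2.881, 1.243, 0.008]
contact_force: [0.9, -0.9, 0.4]
gripper_width: 0.0857
```

Request:
send_rows([
  [[-25,0,0,0,0,0],[-50,0,0,0,0,0],[-75,0,0,0,0,0],[-80,0,0,0,0,0],[-80,0,0,0,0,0]],
])

```text
time_s: 34.92
tcp_pos: [0.4687, -0.0736, 0.1934]
eef_rot: [-2.886, -1.241, 0.001]
contact_force: [-0.3, -0.3, 0.4]
gripper_width: 0.0854
```

Request:
send_rows([
  [[0,0,0,0,0,0],[0,0,0,0,0,0],[0,0,0,0,0,0],[0,0,0,0,0,0],[0,0,0,0,0,0]],
])

```text
time_s: 35.33
tcp_pos: [0.4699, -0.0726, 0.1937]
eef_rot: [-2.884, -1.246, 0.0]
contact_force: [0.0, 0.2, 0.2]
gripper_width: 0.0851
```

```bash
python3 - <<'E'
from ov import *
tp,tr=tool(); print(tp,read_state()["time_s"])
d=snap("wrist"); f=d["frame"]; cv2.imwrite("pics/w19.png",f)
r=silhouettes("crown",d)[0]; print(r["p"],r["at"])
for z in (.07,.077):
  for D in (d,fixcam(d)): print(z,fit("crown",r["mask"],D,(.525,-.015),z))
d=snap("scene"); g=d["frame"]; r=silhouettes("crown",d)[0]
for z in (.07,.077): print("scene",z,fit("crown",r["mask"],d,(.525,-.015),z))
cv2.imwrite("pics/s19.png",cv2.resize(g[150:250,260:380],None,fx=6,fy=6,interpolation=2))
E
```

```text
[ 0.46986631 -0.07262461  0.19369437] 35.3333
0.66 [313.7, 98.0]
0.07 (array([ 0.52559429, -0.01477272]), np.float64(0.03679435134779477))
0.07 (array([ 0.52568263, -0.01483183]), np.float64(0.02010166898686835))
0.077 (array([ 0.52528061, -0.01489532]), np.float64(0.09776912175171765))
0.077 (array([ 0.52550143, -0.01468454]), np.float64(0.05099801137937721))
scene 0.07 (array([ 0.5240754 , -0.01677199]), np.float64(0.06518916377314815))
scene 0.077 (array([ 0.52889247, -0.01105403]), np.float64(0.06279477719907407))
```

View pics/w19.png

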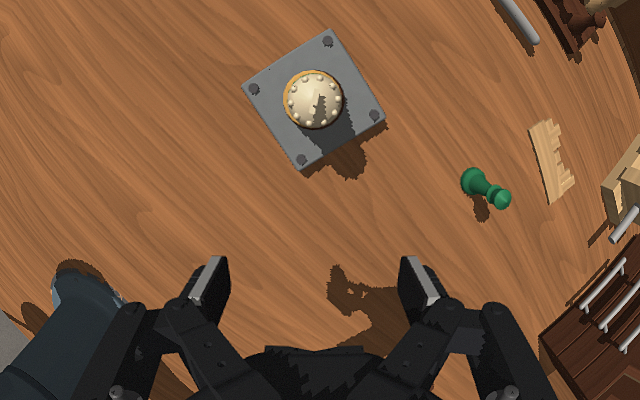

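View pics/s19.png

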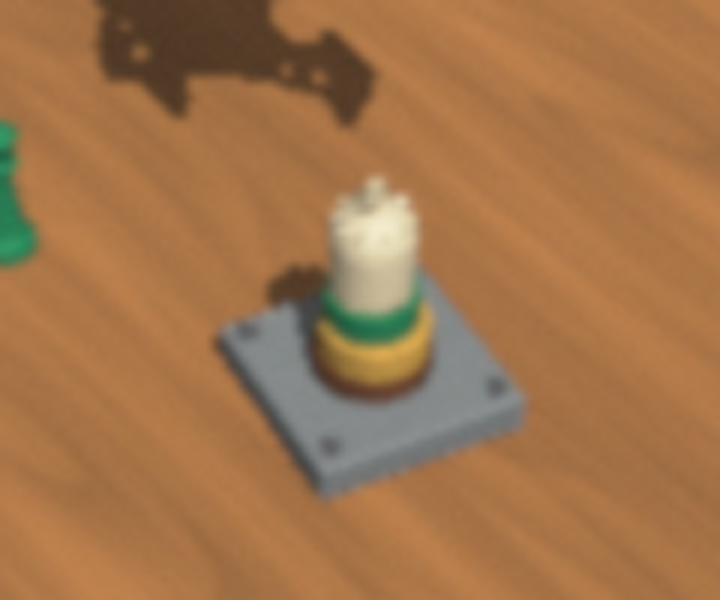

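```bash
python3 - <<'E'
from cell import *
print(close_job()); s=read_state(); print(s["time_s"],s["tcp_pos"])
E
```

```text
the job is handed in; nothing more can be done
None
the job is handed in; nothing more can be done
```

I built the king on the post: the brass weight down on the foot, the green collar on it, and the bone crown home on the collar over the tang. I then let go, backed the gripper away and handed in at about 35 s. No verdict is reported, so what follows is from my own checks.

**Turning the crown:** I did not need to turn it on the tang. I read the tang's direction from the wrist camera, about 0.72 rad in the world frame, and lined up the crown's cross bar with it beforehand. The slot dropped straight over with no measurable resistance.

**Pressing force:** The only contact I felt was at the end, about 5 N at a tool height of 74.4 mm. That is the height predicted for the underside being 70 mm above the jig's origin.

**Last checks:**
- **Wrist view:** it put the crown at (0.5256, -0.0148), and I measured the post at (0.5252, -0.0147). A height of 70 mm fitted the picture better than 77 mm.
- **Scene view:** it shows foot, brass, collar and crown stacked upright with no gap.

**Failures and disagreements:**
- **Missed grasp:** the first grasp of the collar slid over its top without moving it, so I repeated it lower.
- **Wrist camera:** its calibration looked about 5 mm off in height. Its position for held rings disagreed by 2 to 3 mm with where the gripper had centred them, so I relied on the gripper.
- **Scene camera:** it could not tell 70 mm from 77 mm, and its position for the crown was about 2.5 mm off the wrist camera's.
- **Bystanders:** the arm was kept clear of them and no picture showed any displaced, but I did not measure their positions again at the end.

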